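# Rock the soap bin to fill the tray and stow it under the shelf

## Task

Refill the soap tray: slide it out from under the shelf until it meets its stops, then rock the heavy steel bin forward on its front bottom edge, without lifting it off its riser, until all its soap bars have slid out into the tray, and set it back upright where it stood. Add the soap bars lying on the table to the tray as well, then slide the filled tray fully home under the shelf. Do not lift the tray, and leave the other goods where they are.

Things in the scene. Friction and masses are not known exactly. Their poses are not given: they have to be found in the camera images.
- bay: fixed plywood shelf over a tray lane: two aluminium rails (22 mm high, 256 mm apart inside) along its x axis, away from the robot. Origin: on the table below the tray's centre when the tray is out against the two dark stop blocks (30 mm high) at the rails' near end. The shelf board, underside 130 mm up, covers x = +125 to +304 mm; the back panel at x = +292 mm stops the tray
- tray: loose open grey plastic tray, outside 200 x 250 x 55 mm (x, y, z), walls and floor 4 mm, 0.4 to 0.65 kg empty, 3 mm play to each rail. Origin: centre of its underside; axes as the bay's. Fully out it is at x = -1 mm of the bay, fully home at x = +192 mm; it starts empty, at most 24 mm short of home
- tray_handle (a point): middle of the tray's handle, a steel bar 12 mm thick, 100 mm long along y, on two legs, 48 mm in front of the tray's front wall (towards the robot), 42 mm above the table; at (-148, 0, 42) mm of the tray. With the tray home it is 80 mm in front of the shelf board
- riser: fixed plywood riser to the left (+y) of the rails, 185 mm deep (its x), 220 mm wide (its y), rubber mat on top, 90 mm above the table. Origin: centre of its underside. Its -x axis points across the rails to the drawn-out tray; its edge is 15 to 25 mm from the tray's side wall
- bin: loose heavy steel scoop-front bin, 1.3 to 1.7 kg, 1.6 to 2.4 kg with soap, upright on the riser near its edge. Origin: centre of its underside; base 150 (x) x 170 mm (y), back and sides 140 mm high; front wall slopes out to a pouring lip at (-115, 0, 70) mm. It pours to its -x, into the tray. Bars slide out at 75 to 95 degrees of tilt; beyond about 50 degrees it falls forward unless held
- bin_toe (a point): middle of the bin's front bottom edge, about which it rocks; at (-75, 0, 0) mm of the bin. With the bin upright its lip, 160 mm above the table, overhangs the near side of the drawn-out tray by up to 15 mm
- bin_handle (a point): middle of the bin's handle, a round steel bar 14 mm thick, 110 mm long along the bin's y, on two legs, 50 mm behind the back wall; at (125, 0, 120) mm of the bin. It turns between the fingers as the bin rocks
- soap1_mid (a point): the centre of a wrapped soap bar, 75 x 50 x 28 mm (its own x, y, z), about 110 g, off-white paper with a pale grey-green band round its middle, rounded edges; one of the bars that start in the bin
- soap2_mid (a point): the centre of a wrapped soap bar, 75 x 50 x 28 mm (its own x, y, z), about 110 g, off-white paper with a pale grey-green band round its middle, rounded edges; one of the bars that start in the bin
- soap3_mid (a point): the centre of a wrapped soap bar, 75 x 50 x 28 mm (its own x, y, z), about 110 g, off-white paper with a pale grey-green band round its middle, rounded edges; starts in the bin; absent in some starts
- soap4_mid (a point): the centre of a wrapped soap bar, 75 x 50 x 28 mm (its own x, y, z), about 110 g, off-white paper with a pale grey-green band round its middle, rounded edges; starts in the bin; absent in some starts
- soap5_mid (a point): the centre of a wrapped soap bar, 75 x 50 x 28 mm (its own x, y, z), about 110 g, off-white paper with a pale grey-green band round its middle, rounded edges; starts in the bin; absent in some starts
- soap6_mid (a point): the centre of a wrapped soap bar, 75 x 50 x 28 mm (its own x, y, z), about 110 g, off-white paper with a pale grey-green band round its middle, rounded edges; starts in the bin; absent in some starts
- soap7_mid (a point): the centre of a wrapped soap bar, 75 x 50 x 28 mm (its own x, y, z), about 110 g, off-white paper with a pale grey-green band round its middle, rounded edges; starts lying flat on the table to the right of the rails; absent in some starts
- soap8_mid (a point): the centre of a wrapped soap bar, 75 x 50 x 28 mm (its own x, y, z), about 110 g, off-white paper with a pale grey-green band round its middle, rounded edges; starts lying flat on the table to the right of the rails; absent in some starts
- soap9_mid (a point): the centre of a wrapped soap bar, 75 x 50 x 28 mm (its own x, y, z), about 110 g, off-white paper with a pale grey-green band round its middle, rounded edges; starts lying flat on the table to the right of the rails; absent in some starts
- soap10_mid (a point): the centre of a wrapped soap bar, 75 x 50 x 28 mm (its own x, y, z), about 110 g, off-white paper with a pale grey-green band round its middle, rounded edges; starts lying flat on the table to the right of the rails; absent in some starts
- pump_a: pump bottle 66 mm across, 190 mm tall, to the left of the riser; not to be moved. Origin: centre of its underside
- pump_b: white pump bottle 66 mm across, 200 mm tall, at the left, far side of the riser; not to be moved. Origin: centre of its underside
- toothpaste: white toothpaste carton with a blue and a red band, lying flat, 190 x 45 x 38 mm, beyond the loose bars; not to be moved. Origin: centre of its underside
- tape_roll: roll of brown packing tape lying flat, 104 mm across, 48 mm high, near the robot at the left; not to be moved. Origin: centre of its underside
- cream_tin: round blue tin, 68 mm across, 24 mm high, near the robot at the right; not to be moved. Origin: centre of its underside
Mind the look-alikes: they are no part of the job. What is shaped like the part that bears soap7_mid but brown is not meant.

How it is judged (in metres and radians):
On the way, in this order (a step that is already met when the one before it is completed fails the run):
1. the empty tray is drawn out against its stops (x of tray in the frame of bay below 0.008 m), for 0.2 s.
2. the bin is rocked forward on its front edge and all its bars have slid out, the tray being out (angle between bin's own z axis and vertical above 0.9 rad and x of tray in the frame of bay below 0.02 m and (height (world z) of soap1_mid below 0.085 m or z of soap1_mid in the frame of bin above 0.1 m) and (height (world z) of soap2_mid below 0.085 m or z of soap2_mid in the frame of bin above 0.1 m) and (height (world z) of soap3_mid below 0.085 m or z of soap3_mid in the frame of bin above 0.1 m) and (height (world z) of soap4_mid below 0.085 m or z of soap4_mid in the frame of bin above 0.1 m) and (height (world z) of soap5_mid below 0.085 m or z of soap5_mid in the frame of bin above 0.1 m) and (height (world z) of soap6_mid below 0.085 m or z of soap6_mid in the frame of bin above 0.1 m)), for 0.2 s.
3. the bin is set back upright where it stood (angle between bin's own z axis and vertical below 0.08 rad and distance of bin from where it was at the start of the episode below 0.04 m and linear speed of bin below 0.03 m/s), for 0.3 s.
At the end, for the whole second after the job is handed in: every soap bar present lies in the tray (centre within its walls and less than 110 mm above its underside), at rest; the tray is home under the shelf (within 8 mm of the back panel), flat; the bin stands upright (within 0.08 rad), within 40 mm of where it stood (all of step 3 and x of soap1_mid in the frame of tray between -0.096 and 0.096 m and y of soap1_mid in the frame of tray between -0.121 and 0.121 m and z of soap1_mid in the frame of tray between 0 and 0.11 m and linear speed of each of soap1, soap2, soap3, soap4, soap5, soap6, soap7, soap8, soap9, soap10 below 0.03 m/s and x of soap2_mid in the frame of tray between -0.096 and 0.096 m and y of soap2_mid in the frame of tray between -0.121 and 0.121 m and z of soap2_mid in the frame of tray between 0 and 0.11 m and x of soap3_mid in the frame of tray between -0.096 and 0.096 m and y of soap3_mid in the frame of tray between -0.121 and 0.121 m and z of soap3_mid in the frame of tray between 0 and 0.11 m and x of soap4_mid in the frame of tray between -0.096 and 0.096 m and y of soap4_mid in the frame of tray between -0.121 and 0.121 m and z of soap4_mid in the frame of tray between 0 and 0.11 m and x of soap5_mid in the frame of tray between -0.096 and 0.096 m and y of soap5_mid in the frame of tray between -0.121 and 0.121 m and z of soap5_mid in the frame of tray between 0 and 0.11 m and x of soap6_mid in the frame of tray between -0.096 and 0.096 m and y of soap6_mid in the frame of tray between -0.121 and 0.121 m and z of soap6_mid in the frame of tray between 0 and 0.11 m and x of soap7_mid in the frame of tray between -0.096 and 0.096 m and y of soap7_mid in the frame of tray between -0.121 and 0.121 m and z of soap7_mid in the frame of tray between 0 and 0.11 m and x of soap8_mid in the frame of tray between -0.096 and 0.096 m and y of soap8_mid in the frame of tray between -0.121 and 0.121 m and z of soap8_mid in the frame of tray between 0 and 0.11 m and x of soap9_mid in the frame of tray between -0.096 and 0.096 m and y of soap9_mid in the frame of tray between -0.121 and 0.121 m and z of soap9_mid in the frame of tray between 0 and 0.11 m and x of soap10_mid in the frame of tray between -0.096 and 0.096 m and y of soap10_mid in the frame of tray between -0.121 and 0.121 m and z of soap10_mid in the frame of tray between 0 and 0.11 m and x of tray in the frame of bay above 0.184 m and linear speed of tray below 0.02 m/s and angle between tray's own z axis and vertical below 0.05 rad); the robot touches nothing.
It fails at once if the bin is lifted: its front bottom edge rises more than 30 mm off the riser (height (world z) of bin_toe above 0.12 m).
It fails at once if the tray is lifted more than 30 mm off the table (height (world z) of tray above 0.03 m).
It fails at once if a bystander (pump bottles, toothpaste carton, tape roll, tin) is displaced by more than 60 mm (distance of any of pump_a, pump_b, toothpaste, tape_roll, cream_tin from where it was at the start of the episode above 0.06 m).
Of soap3, soap4, soap5, soap6 only 1 to 4 are there at a start; the rules pass over those that are not, and their reading is None.
Of soap7, soap8, soap9, soap10 only 3 to 4 are there at a start; the rules pass over those that are not, and their reading is None.
At some moment in a run one of soap7, soap8, soap9, soap10 may be knocked a few centimetres aside while the robot is not near it.
Once in a run the grip may slacken for a moment while it holds something.
It also fails if it takes over 200 s, if anything falls off the work surface, if the arm or the gripper's body presses on something with over 40 N, if the wrist force passes 120 N, or if a joint passes its speed limit or range.

## Robot

A 6-joint arm with a two-finger parallel gripper is mounted at the origin on the work surface. World frame = base frame: x ahead of the robot, y to its left, z up, the work surface at z = 0. Lengths are in m, angles in degrees, forces in N, time in s.
With the tool pointing down it reaches from about 0.25 to 0.725 m from the base axis. Payload 9.7 kg.
Tool frame: the origin (TCP) lies at the very end of the fingers, on their centre line; the grasp point (between the pads) lies 19 mm behind it; y points along the fingers, x is the direction in which the jaws open and shut, and the axes are right-handed (so a half turn about y gives the same grasp; the last joint's range is limited). The gripper opens to 85 mm and grips with 20 to 120 N. Pads are 22 mm wide; open, the fingers measure 114 mm over their backs; the gripper's body (76 mm by 85 mm) begins 54 mm behind the grasp point. The pads swing forward as they close: fully open they stand 13 mm farther back than shut.
Start: joints at [65.203, 4.979, 10.078, 95.1, 0, 90], TCP at [0.231, 0.499, 0.231] pointing down, gripper open.
Joint ranges: [-179.16, 179.16], [-48.56, 103.87], [-65.8, 70.77], [-126.05, 130.52], [-82.76, 87.17], [-180, 180]. Speed limits (degrees/s): [127.2, 127.2, 147.25, 180, 180, 180].

## Interface

Orientations are given as [roll, pitch, yaw] about the fixed x, y, z axes, in that order (R = Rz(yaw) Ry(pitch) Rx(roll)).
In Python, from workcell import bot gives the robot as it stands.
- The arm moves only by the shell command python3 -m jog 'ROWS' [FORCE]. ROWS is JSON, a list of rows, each a list of 7 numbers: the closure, from 0 (fully open) to 1 (shut), then the shift along the world's x, y, z in units of 25 mm (1.0 is 25 mm), then the turn, a rotation vector about the world's x, y, z in units of 5 degrees (1.0 is 5 degrees). A call has 1 to 5 rows; each row is the pose to reach, as a shift and turn from the pose commanded when the call began; what a row does not reach only later rows make up. A row lasts 1/10 s, in which the tool goes at most 50 mm and 8.59 degrees, less where a joint would pass 70% of its speed; a pose out of reach is approached as far as the arm can. A call with a gripper value outside its range is refused whole. The fingers move at their own pace and stop on an object; FORCE is the grip in N (left out, the last holds). Time passes only in rows, so rows that repeat a pose let the fingers close. It gives the time, the measured TCP pose, the force and the opening at its end, in the units of the state.
- bot.get_obs(): the state, without advancing time (a new reading comes with each control period).
- bot.camera(name): name is "side" or "top" or "wrist"; returns (picture, depth): 480x640x3 uint8, red, green, blue; 480x640 float32, m along the optical axis (not along the pixel's ray), 0 where there is no reading.
- bot.camera_model(name): a dict with "fx", "fy", "cx", "cy" (pixels), "k1" (the pictures are not rectified: a ray, as slopes to the right and down, at radius r is drawn at 1 + k1 r^2 times it, then the intrinsics apply), "rvec" (rotation vector, rad) and "tvec" (3), from world to camera coordinates, as OpenCV has them; the wrist camera has in their place "tool_from_camera" (4x4, takes a point from camera to tool coordinates, whose origin is the TCP and whose axes are the tool frame's). Camera axes: x right, y down, z forward; pixel columns grow to the right and rows downward; lengths in m; the calibration is good to about 2 mm. A picture is of the moment at which its call begins: read the wrist's pose just before it. camera_model takes no time and is no camera call.
- bot.job_done(): hands the job in, once; it reports no verdict.
Trained networks look in the newest picture that a camera, given by its name, has taken for a name from the list of things; names that differ only in an ending like _2 or _b are one class to them, and where a whole thing is asked for, a point or a joint stands for the part that bears it (a point fixed in the world has none). Each returns a list of dicts, best first, with "conf" (0 to 1); they miss things now and then, are a little off and sometimes report something else, mostly with a low value. They report only what shows in the picture. A call takes as long as a camera call. They do not tell look-alikes from the thing itself.
- bot.regions_of(camera, label): "pixels" (480x640 bool, what is visible of it) and "point" ([row, column] in pixels, amid what is visible of it).
The state is a dict: "time": time; "q": joint angles; "qd": joint speeds; "joint_efforts": joint torques, N m; "ee_pos": TCP position; "tcp_rot": TCP orientation; "wrist_force": force on the tool from outside, world axes, zero at the start; "torque": the same for the moment, N m; "opening": finger opening in m.
Only numpy, scipy, OpenCV 4.12 (cv2) and the standard library are available. Lean on these libraries where they do the work, as an engineer would, in place of code of your own. Each camera call takes 0.05 s, during which the arm holds its last target. There are 200 camera calls.

## Working session

There is one attempt and no reset: what is moved stays moved. The work goes in short steps, Python scripts to look and compute and a shell command to move; the robot and the scene stay as the last step left them, time stands still between calls to the robot, and variables do not carry over. Pictures are saved under pics/ and viewed, about 12 in all and at most 16, crops included, and the job is handed in when it is done.

```bash
ls; mkdir -p pics; python3 - <<'E'
from workcell import bot
import cv2,numpy as np
print(bot.get_obs())
for n in ["side","top"]:
    p,d=bot.camera(n); cv2.imwrite(f"pics/{n}0.png",p[:,:,::-1]); np.save(f"pics/{n}0d.npy",d)
    m=bot.camera_model(n);print(n,m)
    print((d>0).mean(),d.max())
print(bot.camera_model("wrist"))
E
```

```text
pics
{'time': 0.0, 'q': array([ 6.52052178e+01,  5.01027733e+00,  1.00348806e+01,  9.50985992e+01,
       -2.64238510e-04,  9.00011171e+01]), 'qd': array([ 0.0124436 ,  0.02506586,  0.13541889,  0.02863202, -0.02801042,
        0.04197845]), 'joint_efforts': array([ 2.96761784e-03, -5.20387423e+01,  4.64800680e+01,  1.62553391e-02,
        1.04198332e-04, -4.14108342e-06]), 'ee_pos': array([0.23056183, 0.49909776, 0.23059478]), 'tcp_rot': array([-9.00002657e+01,  7.39958974e-02,  6.52041006e+01]), 'wrist_force': array([-0.25263218,  0.25355892, -0.15665848]), 'torque': array([-0.00482684, -0.01161056,  0.01639736]), 'opening': 0.08527160279115638}
side {'fx': 467.94244730267997, 'fy': 467.94244730267997, 'cx': 324.08330945152886, 'cy': 234.76202937382016, 'k1': -0.05450207766044085, 'rvec': array([ 2.40610463, -0.20873565,  0.08991047]), 'tvec': array([-0.54298362,  0.14882079,  1.18537959])}
0.99615234375 3.4543707
top {'fx': 517.5978649576925, 'fy': 517.5978649576925, 'cx': 318.5045156623996, 'cy': 233.98380569468785, 'k1': -0.038550375867010885, 'rvec': array([ 2.19824126, -2.19049646,  0.04697425]), 'tvec': array([0.01937495, 0.57210913, 1.72939302])}
0.996015625 2.598066
{'fx': 353.7387835255443, 'fy': 353.7387835255443, 'cx': 314.32791360277304, 'cy': 233.999637539968, 'k1': -0.0548543931563681, 'tool_from_camera': array([[ 9.99999748e-01, -7.09992557e-04,  6.20712710e-06,
        -6.60654271e-04],
       [-2.19955359e-04, -3.01463648e-01,  9.53477646e-01,
        -1.43012620e-01],
       [-6.75090809e-04, -9.53477407e-01, -3.01463728e-01,
         7.79356807e-02],
       [ 0.00000000e+00,  0.00000000e+00,  0.00000000e+00,
         1.00000000e+00]])}
```

View pics/side0.png

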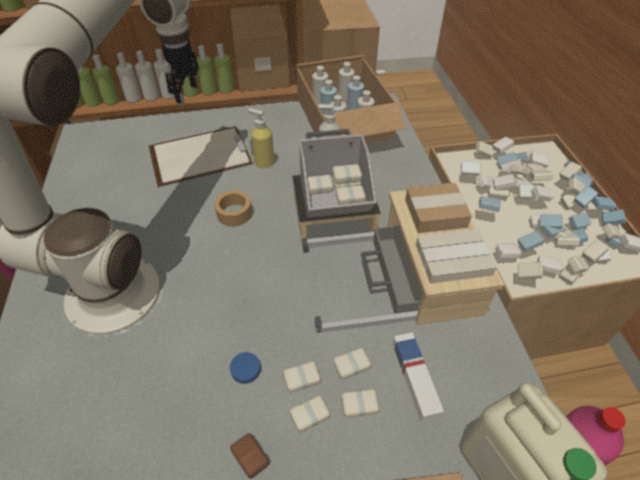

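View pics/top0.png

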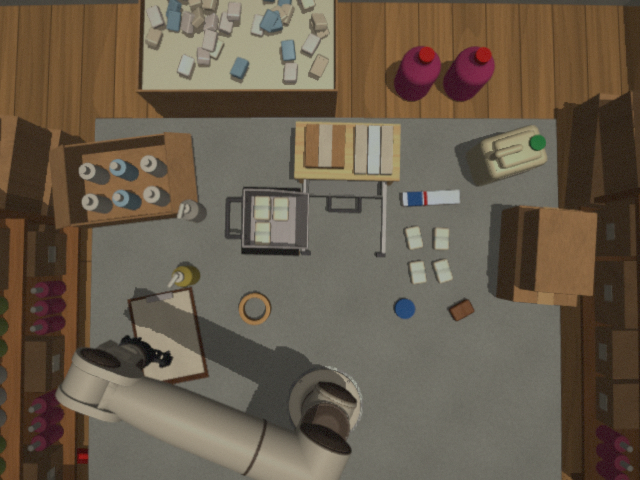

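```bash
cat > h.py <<'E'
from workcell import bot
import cv2,numpy as np
from scipy.spatial.transform import Rotation as Ro
def shot(n,save=None):
    o=bot.get_obs(); p,d=bot.camera(n)
    if save: cv2.imwrite(f"pics/{save}.png",p[:,:,::-1])
    return o,p,d
def toolpose(o):
    r=o["tcp_rot"]; return Ro.from_euler("xyz",r,degrees=True).as_matrix(),o["ee_pos"]
def cloud(n,o,d):
    "HxWx3 world points"
    m=bot.camera_model(n); K=np.array([[m["fx"],0,m["cx"]],[0,m["fy"],m["cy"]],[0,0,1.]])
    v,u=np.mgrid[0:480,0:640]
    uv=np.stack([u,v],-1).reshape(-1,1,2).astype(float)
    s=cv2.undistortPoints(uv,K,np.array([m["k1"],0,0,0])).reshape(480,640,2)
    P=np.dstack([s*d[...,None],d])
    if n=="wrist":
        T=m["tool_from_camera"]; R,t=toolpose(o)
        return (P@T[:3,:3].T+T[:3,3])@R.T+t
    R=cv2.Rodrigues(m["rvec"])[0]
    return (P-m["tvec"])@R
def find(n,label,C,minc=0.2):
    out=[]
    for r in bot.regions_of(n,label):
        if r["conf"]<minc: continue
        px=r["pixels"]; X=C[px]; out.append((r["conf"],[int(i) for i in r["point"]],px,X))
    return out
E
python3 - <<'E'
from h import *
np.set_printoptions(precision=3,suppress=True)
for n in ["top","side"]:
    o,p,d=shot(n); C=cloud(n,o,d); np.save(f"pics/C_{n}.npy",C)
    for l in ["bay","tray","tray_handle","riser","bin","bin_handle","soap7_mid","tape_roll","cream_tin"]:
        for c,pt,px,X in find(n,l,C):
            r=cv2.minAreaRect(X[:,:2].astype(np.float32))
            print(n,l,round(c,2),pt,px.sum(),"mean",X.mean(0),"med",np.median(X,0),"z5/95",np.percentile(X[:,2],[5,95]),"rect",np.round(r[0],3),np.round(r[1],3),round(r[2],1))
E
```

```text
top bay 0.76 [156, 347] 6686 mean [ 0.804 -0.072  0.165] med [ 0.811 -0.074  0.173] z5/95 [0.023 0.195] rect [ 0.721 -0.079] [0.462 0.375] 1.2
top bay 0.5 [234, 262] 402 mean [0.57  0.195 0.137] med [0.57  0.196 0.122] z5/95 [0.099 0.129] rect [0.554 0.115] [0.23  0.083] 77.3
top tray_handle 0.59 [190, 344] 1470 mean [ 0.716 -0.068  0.028] med [ 0.722 -0.068  0.007] z5/95 [-0.002  0.056] rect [ 0.624 -0.066] [0.27  0.248] 1.1
top riser 0.67 [251, 271] 407 mean [0.516 0.176 0.098] med [0.513 0.176 0.09 ] z5/95 [0.084 0.097] rect [0.607 0.134] [0.26  0.221] 85.9
top bin 0.58 [221, 278] 3066 mean [0.61  0.164 0.147] med [0.605 0.152 0.127] z5/95 [0.089 0.232] rect [0.615 0.166] [0.344 0.2  ] 80.7
top bin_handle 0.81 [221, 277] 2794 mean [0.61  0.161 0.15 ] med [0.604 0.148 0.13 ] z5/95 [0.09  0.231] rect [0.607 0.165] [0.334 0.199] 82.8
top soap7_mid 0.74 [236, 441] 347 mean [ 0.56  -0.387  0.032] med [ 0.559 -0.388  0.027] z5/95 [0.016 0.034] rect [ 0.544 -0.202] [0.077 0.435] 4.7
top soap7_mid 0.54 [308, 460] 367 mean [ 0.322 -0.455  0.025] med [ 0.323 -0.455  0.026] z5/95 [0.002 0.03
[... 1374 characters left out ...]
mean [ 0.321 -0.464  0.031] med [ 0.321 -0.464  0.027] z5/95 [0.015 0.031] rect [ 0.368 -0.583] [0.054 0.361] 21.3
side soap7_mid 0.67 [401, 359] 936 mean [ 0.556 -0.397  0.028] med [ 0.556 -0.397  0.028] z5/95 [0.012 0.031] rect [ 0.509 -0.563] [0.436 0.082] 73.8
side soap7_mid 0.54 [162, 330] 3961 mean [0.611 0.188 0.168] med [0.606 0.237 0.165] z5/95 [0.095 0.229] rect [ 0.58 -0.11] [1.334 0.188] 83.3
side tape_roll 0.95 [206, 233] 1076 mean [0.326 0.22  0.037] med [0.326 0.217 0.035] z5/95 [0.002 0.051] rect [ 0.339 -0.213] [0.103 1.101] 1.8
side cream_tin 0.83 [366, 247] 786 mean [ 0.325 -0.274  0.024] med [ 0.325 -0.274  0.024] z5/95 [0.008 0.027] rect [ 0.348 -0.493] [0.066 0.547] 5.8
```

Top view: bin at (275,220) with handle at (235,217) left; tray handle at (344,205); four off-white bars at (414,238), (441,239), (418,272), (443,271). The brown look-alike is at (461,310) and is left alone. pump_b is at (188,210), near the bin handle. Now precise measurements from both clouds.

```bash
python3 - <<'E'
from h import *
np.set_printoptions(precision=4,suppress=True)
C={n:np.load(f"pics/C_{n}.npy") for n in ["top","side"]}
def sel(n,x,y,z): 
    c=C[n]; return c[(c[...,0]>x[0])&(c[...,0]<x[1])&(c[...,1]>y[0])&(c[...,1]<y[1])&(c[...,2]>z[0])&(c[...,2]<z[1])]
def rep(t,X):
    if len(X)<5: print(t,len(X));return
    r=cv2.minAreaRect(X[:,:2].astype(np.float32)); print(t,len(X),"med",np.median(X,0),"lo",np.percentile(X,3,0),"hi",np.percentile(X,97,0),"rect",np.round(r[0],4),np.round(r[1],3),round(r[2],2))
for n in C:
    print(n)
    rep("thandle",sel(n,(.55,.68),(-.16,.03),(.034,.052)))
    R=sel(n,(.42,.7),(-.25,-.17),(.015,.027)); rep("railR",R)
    if len(R)>9: 
        v=cv2.fitLine(R[:,:2].astype(np.float32),cv2.DIST_HUBER,0,.01,.01).ravel(); print(" ang",np.degrees(np.arctan(v[1]/v[0])))
    L=sel(n,(.42,.7),(.03,.09),(.015,.027)); rep("railL",L)
    rep("stopR",sel(n,(.4,.6),(-.25,-.15),(.0275,.034)))
    rep("stopL",sel(n,(.4,.6),(.0,.09),(.0275,.034)))
    rep("riser",sel(n,(.42,.8),(.05,.42),(.082,.098)))
    rep("rim",sel(n,(.42,.8),(.05,.42),(.215,.245)))
    rep("bhandle",sel(n,(.5,.7),(.26,.42),(.19,.225)))
    rep("shelf",sel(n,(.6,.95),(-.3,.2),(.142,.16)))
    B=sel(n,(.43,.66),(-.46,-.24),(.022,.04))
    lab=None
    from scipy.cluster.hierarchy import fcluster,linkage
    k=fcluster(linkage(B[:,:2],"single"),.012,"distance")
    for i in set(k):
        if (k==i).sum()>40: rep("bar",B[k==i])
# inside bin soaps
rep("insidebin",sel("top",(.54,.68),(.1,.25),(.1,.2)))
c=C["top"]
for l in ["pump_b","pump_a","toothpaste"]:
  for n in ["top","side"]:
    bot.camera(n)
    for q in find(n,l,C[n]): print(l,n,q[0],q[1],np.median(q[3],0),q[2].sum())
E
```

```text
top
thandle 139 med [ 0.6532 -0.0628  0.0468] lo [ 0.6441 -0.1162  0.0382] hi [ 0.6771 -0.0099  0.0515] rect [ 0.6615 -0.0645] [0.11  0.034] 88.85
railR 197 med [ 0.6028 -0.1957  0.022 ] lo [ 0.5052 -0.2022  0.0159] hi [ 0.6941 -0.1771  0.0268] rect [ 0.5993 -0.188 ] [0.034 0.201] 89.77
 ang -1.0575382
railL 17 med [0.5111 0.0698 0.024 ] lo [0.5044 0.0496 0.0177] hi [0.5211 0.0764 0.0269] rect [0.5128 0.063 ] [0.017 0.027] 0.24
stopR 25 med [ 0.5086 -0.1905  0.03  ] lo [ 0.4985 -0.2006  0.0277] hi [ 0.5962 -0.1726  0.033 ] rect [ 0.546  -0.1947] [0.029 0.101] 78.34
stopL 25 med [0.5077 0.0661 0.0312] lo [0.5043 0.0518 0.0278] hi [0.5194 0.086  0.0337] rect [0.5143 0.0678] [0.02  0.037] 0.22
riser 1450 med [0.5743 0.1517 0.0927] lo [0.5063 0.0937 0.0845] hi [0.7172 0.2683 0.0974] rect [0.626  0.2496] [0.343 0.244] 88.75
rim 495 med [0.6165 0.2423 0.2258] lo [0.5253 0.1484 0.2155] hi [0.6937 0.2972 0.2382] rect [0.6087 0.2176] [0.173 0.165] 0.4
bhandle 272 med [0.6091 0.2905 0.2156] lo [0.5523 0.262  0.2083] hi [0.6692 0.3005 0.2221] rect [0.6097 0.281 ] [0.121 0.041] 0.23
shelf 2450 m
[... 2520 characters left out ...]
44 0.1195 0.1015] hi [0.6754 0.2414 0.1816] rect [0.6103 0.1728] [0.139 0.14 ] 0.39
pump_b top 0.86 [276, 185] [0.4331 0.4427 0.1241] 583
pump_b top 0.78 [213, 187] [0.6341 0.423  0.1309] 531
pump_b top 0.25 [199, 429] [ 0.6917 -0.3508  0.0379] 880
pump_b side 0.79 [143, 264] [0.4296 0.4312 0.0983] 986
pump_b side 0.74 [120, 328] [0.6406 0.4249 0.1593] 317
pump_a top 0.91 [210, 192] [0.636  0.4214 0.1303] 521
pump_a top 0.88 [275, 184] [0.4339 0.4418 0.1262] 514
pump_a side 0.87 [122, 329] [0.6406 0.4249 0.1581] 336
pump_a side 0.58 [145, 263] [0.4305 0.4303 0.0951] 944
toothpaste top 0.83 [201, 429] [ 0.6917 -0.3535  0.0381] 816
toothpaste side 0.67 [379, 417] [ 0.6893 -0.3673  0.0378] 2195
```

```bash
python3 -m jog '[[0.6,6,-8,2,0,0,-8],[0.6,6,-8,2,0,0,-8],[0.6,6,-8,2,0,0,-8],[0.6,6,-8,2,0,0,-8],[0.6,6,-8,2,0,0,-8]]' 60; python3 -m jog '[[0.6,2,-10,0,0,0,-5],[0.6,2,-10,0,0,0,-5],[0.6,2,-10,0,0,0,-5],[0.6,2,-10,0,0,0,-5],[0.6,2,-10,0,0,0,-5]]'
```

```text
time: 2.2
ee_pos: [0.3785, 0.3015, 0.2809]
tcp_rot: [-90.0, -0.0, 24.9]
wrist_force: [1.9, 0.6, -0.4]
opening: 0.0344
time: 2.7
ee_pos: [0.4267, 0.0561, 0.2806]
tcp_rot: [-90.0, -0.1, 0.2]
wrist_force: [0.8, 0.1, 0.1]
opening: 0.034
```

```bash
python3 -m jog '[[0.6,6.8,-4.6,-3.2,0,0,-0.2],[0.6,6.8,-4.6,-3.2,0,0,-0.2],[0.6,6.8,-4.6,-3.2,0,0,-0.2],[0.6,6.8,-4.6,-3.2,0,0,-0.2],[0.6,6.8,-4.6,-3.2,0,0,-0.2]]'; python3 - <<'E'
from h import *
np.set_printoptions(precision=4,suppress=True)
o,p,d=shot("wrist","w1"); C=cloud("wrist",o,d); print(o["ee_pos"],(d>0).mean())
s=(C[...,2]>.034)&(C[...,2]<.053)&(C[...,0]<.675)&(C[...,0]>.6)&(abs(C[...,1]+.065)<.06)
X=C[s]; print(len(X),np.median(X,0),np.percentile(X,[3,97],axis=0)); 
if len(X)>9: print(cv2.minAreaRect(X[:,:2].astype(np.float32)))
E
```

```text
time: 3.2
ee_pos: [0.5985, -0.0594, 0.197]
tcp_rot: [-90.0, 0.2, -0.9]
wrist_force: [-0.0, 0.9, -0.4]
opening: 0.0342
[ 0.5985 -0.0594  0.197 ] 0.9959765625
2419 [ 0.6494 -0.0578  0.0473] [[ 0.6417 -0.1165  0.0427]
 [ 0.6727 -0.0102  0.0493]]
((0.6577345728874207, -0.06456591933965683), (0.0345008410513401, 0.11170532554388046), 0.013470424339175224)
```

View pics/w1.png

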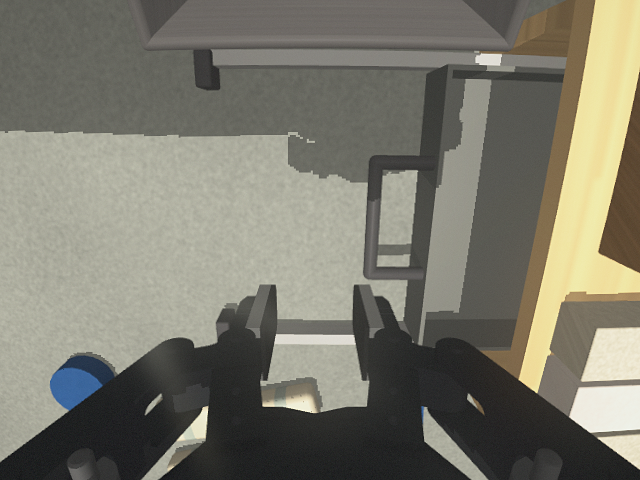

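The wrist view shows the tray handle bar (370,215) from the right with clear space on both sides, bar at x≈0.648, y≈-0.064. Descend.

```bash
python3 -m jog '[[0.6,1.9,0,-1,0,0,0],[0.6,1.9,0,-2.5,0,0,0],[0.6,1.9,0,-4.5,0,0,0],[0.6,1.9,0,-6,0,0,0],[0.6,1.9,0,-7.1,0,0,0]]'; python3 -m jog '[[1,0,0,0,0,0,0],[1,0,0,0,0,0,0],[1,0,0,0,0,0,0],[1,0,0,0,0,0,0]]' 60
```

```text
time: 3.75
ee_pos: [0.6428, -0.0566, 0.0197]
tcp_rot: [-90.0, 0.2, -0.8]
wrist_force: [0.9, -0.8, 0.6]
opening: 0.0342
time: 4.15
ee_pos: [0.6449, -0.057, 0.0247]
tcp_rot: [-90.0, -0.1, -0.8]
wrist_force: [-1.3, 0.3, -3.5]
opening: 0.0099
```

```bash
python3 -m jog '[[1,-0.5,0,0,0,0,0],[1,-1.5,0,0,0,0,0],[1,-2.5,0,0,0,0,0],[1,-3.5,0,0,0,0,0],[1,-4.5,0,0,0,0,0]]';python3 -m jog '[[1,-0.6,0,0,0,0,0],[1,-1.1,0,0,0,0,0],[1,-1.6,0,0,0,0,0],[1,-2,0,0,0,0,0],[1,-2.3,0,0,0,0,0]]'
```

```text
time: 4.65
ee_pos: [0.5318, -0.057, 0.0242]
tcp_rot: [-90.0, -0.2, -0.8]
wrist_force: [0.4, 0.5, -2.5]
opening: 0.0099
time: 5.15
ee_pos: [0.474, -0.0568, 0.0232]
tcp_rot: [-90.0, -0.0, -0.8]
wrist_force: [1.2, 1.9, -2.7]
opening: 0.0098
```

```bash
python3 -m jog '[[1,-0.1,0,0,0,0,0],[1,-0.2,0,0,0,0,0],[1,-0.3,0,0,0,0,0],[1,-0.3,0,0,0,0,0]]'; python3 -m jog '[[1,-0.1,0,0,0,0,0],[1,-0.2,0,0,0,0,0],[1,-0.3,0,0,0,0,0],[1,-0.3,0,0,0,0,0]]'
```

```text
time: 5.55
ee_pos: [0.4667, -0.0568, 0.0228]
tcp_rot: [-90.0, 0.0, -0.8]
wrist_force: [0.1, 3.5, -3.6]
opening: 0.0101
time: 5.95
ee_pos: [0.4645, -0.0559, 0.0236]
tcp_rot: [-89.8, -0.6, -0.7]
wrist_force: [29.9, 11.5, -18.1]
opening: 0.0099
```

```bash
python3 -m jog '[[1,0.3,0,0,0,0,0],[0.5,0.3,0,0,0,0,0],[0.5,0.3,0,0,0,0,0],[0.5,0.3,0,2,0,0,0],[0.5,0.3,0,4,0,0,0]]'; python3 -m jog '[[0.5,0,0,2,0,0,0],[0.5,0,0,4,0,0,0],[0.5,0,1,6,0,0,1.7],[0.5,0,2,8,0,0,3.4],[0.5,0,4,8,0,0,5.1]]'; python3 -m jog '[[0.5,3,10,1,0,0,13],[0.5,3,10,1,0,0,13],[0.5,3,10,1,0,0,13],[0.5,3,10,1,0,0,13],[0.5,3,10,1,0,0,13]]';  python3 - <<'E'
from h import *
np.set_printoptions(precision=4,suppress=True)
o,p,d=shot("wrist","w2"); C=cloud("wrist",o,d); print(o["ee_pos"],o["wrist_force"])
s=(C[...,2]>.19)&(C[...,2]<.226)&(C[...,1]<.36)&(C[...,1]>.265)&(abs(C[...,0]-.61)<.08)
X=C[s]; print(len(X)); 
if len(X)>9: print(np.median(X,0),np.percentile(X,[3,97],axis=0),cv2.minAreaRect(X[:,:2].astype(np.float32)))
o,p,d=shot("top","t1"); 
E
```

```text
time: 6.45
ee_pos: [0.4653, -0.0572, 0.123]
tcp_rot: [-90.0, 0.2, -0.8]
wrist_force: [1.4, -0.8, 1.2]
opening: 0.0424
time: 6.95
ee_pos: [0.4673, 0.0359, 0.3269]
tcp_rot: [-90.2, -0.3, 24.8]
wrist_force: [1.6, 0.2, -0.4]
opening: 0.0422
time: 7.45
ee_pos: [0.5383, 0.2768, 0.3459]
tcp_rot: [-90.1, 0.0, 68.0]
wrist_force: [1.5, 0.3, 0.8]
opening: 0.0425
[0.5383 0.2768 0.3459] [1.4811 0.3142 0.7624]
1831
[0.5702 0.2897 0.216 ] [[0.5474 0.2664 0.2107]
 [0.6628 0.3001 0.2179]] ((0.6081671118736267, 0.2830147445201874), (0.03591952845454216, 0.12365856021642685), 89.96622467041016)
```

View pics/w2.png

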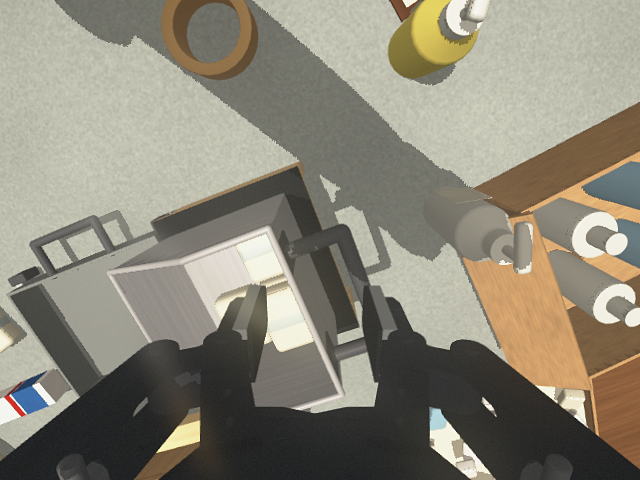

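View pics/t1.png

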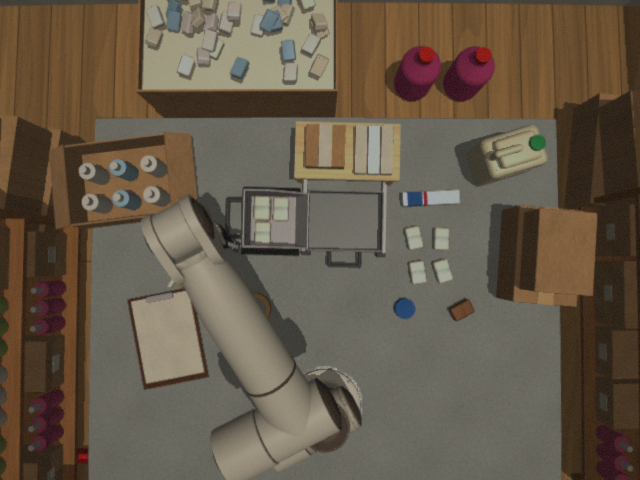

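```bash
python3 -m jog '[[0.5,2.8,0.6,-2,0,0,4.4],[0.5,2.8,0.6,-2,0,0,4.4],[0.5,2.8,0.6,-2,0,0,4.4],[0.5,2.8,0.6,-2,0,0,4.4],[0.5,2.8,0.6,-2,0,0,4.4]]'
```

```text
time: 8.05
ee_pos: [0.6081, 0.2896, 0.2965]
tcp_rot: [-90.1, -0.0, 89.5]
wrist_force: [-0.1, -0.6, -0.2]
opening: 0.0428
```

```bash
python3 -m jog '[[0.5,0,0.1,-1.5,0,0,0],[0.5,0,0.1,-3,0,0,0],[0.5,0,0.1,-4.2,0,0,0],[0.5,0,0.1,-4.2,0,0,0]]'; python3 -m jog '[[1,0,0,0,0,0,0],[1,0,0,0,0,0,0],[1,0,0,0,0,0,0],[1,0,0,0,0,0,0]]' 90
```

```text
time: 8.45
ee_pos: [0.6064, 0.2917, 0.1874]
tcp_rot: [-89.7, 0.1, 89.5]
wrist_force: [-0.0, 0.6, -0.2]
opening: 0.0426
time: 8.85
ee_pos: [0.609, 0.2933, 0.1941]
tcp_rot: [-90.2, -0.1, 89.6]
wrist_force: [-2.6, -0.0, 8.4]
opening: 0.0113
```

```bash
python3 -m jog '[[1,0,-0.45,0.68,0,0,0],[1,0,-0.96,1.32,0,0,0],[1,0,-1.52,1.9,0,0,0],[1,0,-2.12,2.44,0,0,0],[1,0,-2.78,2.93,0,0,0]]' 90
```

```text
time: 9.35
ee_pos: [0.6083, 0.2252, 0.2665]
tcp_rot: [-90.1, -0.3, 89.8]
wrist_force: [-2.7, 9.4, -0.4]
opening: 0.011
```

```bash
python3 -m jog '[[1,0,-0.69,0.43,0,0,0],[1,0,-1.42,0.79,0,0,0],[1,0,-2.18,1.09,0,0,0],[1,0,-2.96,1.32,0,0,0],[1,0,-3.76,1.48,0,0,0]]' 90; python3 - <<'E'
from h import *
o,p,d=shot("side","s2")
E
```

```text
time: 9.85
ee_pos: [0.608, 0.1305, 0.3069]
tcp_rot: [-90.4, -0.3, 89.7]
wrist_force: [-11.4, 8.7, 26.9]
opening: 0.0106
```

View pics/s2.png

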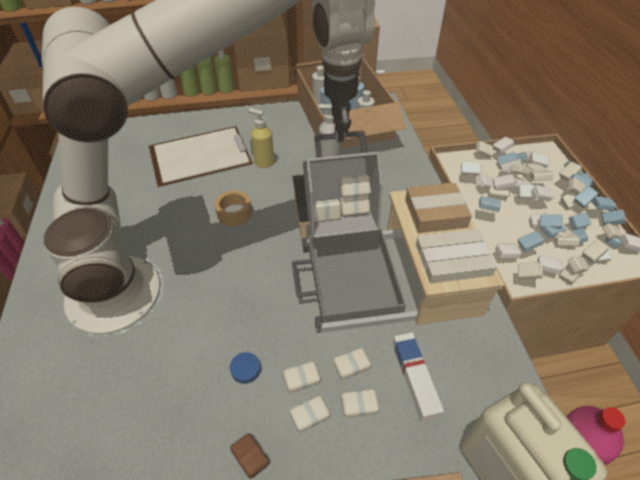

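```bash
python3 -m jog '[[1,0,-0.8,0.15,0,0,0],[1,0,-1.62,0.2,0,0,0],[1,0,-2.43,0.15,0,0,0],[1,0,-3.24,0.03,0,0,0]]' 90
```

```text
time: 10.3
ee_pos: [0.6088, 0.0475, 0.3069]
tcp_rot: [-90.5, -0.0, 89.7]
wrist_force: [-1.0, -0.8, 10.0]
opening: 0.0108
```

```bash
python3 -m jog '[[1,0,-0.4,-0.09,0,0,0],[1,0,-0.79,-0.19,0,0,0],[1,0,-1.18,-0.31,0,0,0],[1,0,-1.56,-0.45,0,0,0],[1,0,-1.94,-0.6,0,0,0]]' 90; python3 -m jog '[[1,0,-0.37,-0.17,0,0,0],[1,0,-0.37,-0.17,0,0,0],[1,0,-0.73,-0.36,0,0,0],[1,0,-0.73,-0.36,0,0,0]]'; python3 - <<'E'
from h import *
np.set_printoptions(precision=3,suppress=True)
o,p,d=shot("side","s3"); cv2.imwrite("pics/s3c.png",cv2.resize(p[100:360,250:510,::-1],None,fx=2,fy=2))
C=cloud("side",o,d)
for c,pt,px,X in find("side","soap1_mid",C): print(round(c,2),pt,np.median(X,0))
E
```

```text
time: 10.8
ee_pos: [0.6076, -0.0013, 0.29]
tcp_rot: [-90.2, 0.1, 89.6]
wrist_force: [-8.4, -2.9, 10.2]
opening: 0.0105
time: 11.2
ee_pos: [0.6079, -0.0206, 0.2808]
tcp_rot: [-90.2, 0.1, 89.6]
wrist_force: [-6.7, -5.7, 10.7]
opening: 0.0106
0.97 [247, 362] [ 0.647 -0.018  0.065]
```

View pics/s3c.png

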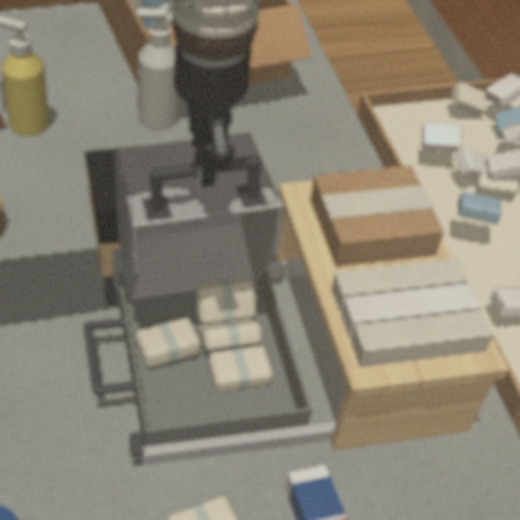

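```bash
python3 -m jog '[[1,0,-0.35,-0.2,0,0,0],[1,0,-0.76,-0.46,0,0,0],[1,0,-1.03,-0.65,0,0,0],[1,0,-1.03,-0.65,0,0,0],[1,0,-1.03,-0.65,0,0,0]]'; python3 -m jog '[[1,0,0,0,0,0,0],[1,0,0,0,0,0,0],[1,0,0,0,0,0,0]]'; python3 - <<'E'
from h import *
np.set_printoptions(precision=3,suppress=True)
o,p,d=shot("side","s4"); cv2.imwrite("pics/s4c.png",cv2.resize(p[150:350,280:480,::-1],None,fx=3,fy=3,interpolation=cv2.INTER_CUBIC))
C=cloud("side",o,d)
for c,pt,px,X in find("side","soap1_mid",C): print(round(c,2),pt,np.median(X,0))
s=(C[...,0]>.5)&(C[...,0]<.73)&(C[...,1]<.1)&(C[...,1]>-.2)&(C[...,2]<.2)
print(np.round(C[200:300:8,362],3))
E
```

```text
time: 11.8
ee_pos: [0.6085, -0.0467, 0.2646]
tcp_rot: [-90.3, 0.2, 89.5]
wrist_force: [-2.9, -8.7, 8.0]
opening: 0.0107
time: 12.1
ee_pos: [0.6086, -0.0465, 0.2648]
tcp_rot: [-90.3, 0.2, 89.5]
wrist_force: [-2.8, -9.5, 8.9]
opening: 0.0105
0.62 [248, 363] [ 0.651 -0.014  0.058]
[[ 0.636 -0.012  0.237]
 [ 0.63  -0.038  0.238]
 [ 0.625 -0.06   0.235]
 [ 0.664  0.058  0.077]
 [ 0.661  0.04   0.065]
 [ 0.654  0.013  0.066]
 [ 0.649 -0.011  0.061]
 [ 0.647 -0.023  0.044]
 [ 0.638 -0.06   0.059]
 [ 0.637 -0.069  0.037]
 [ 0.633 -0.09   0.031]
 [ 0.627 -0.115  0.033]
 [ 0.627 -0.121  0.008]]
```

View pics/s4c.png

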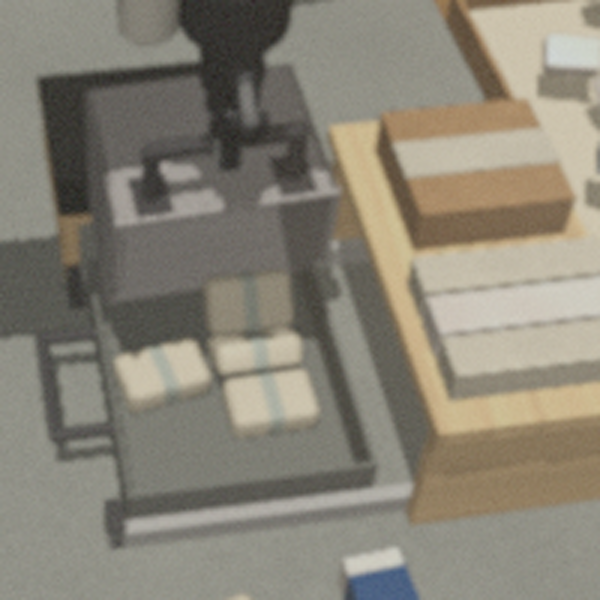

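The tray shows bars at crop (160,375), (272,400), (258,350) and (248,305); the last, at z≈0.05, lies past the lip with its edge on it. All bars seen are out. Bring the bin back slowly and check for hidden ones.

```bash
python3 -m jog '[[1,0,0.34,0.23,0,0,0],[1,0,0.68,0.45,0,0,0],[1,0,1.04,0.65,0,0,0],[1,0,1.4,0.84,0,0,0]]'; python3 - <<'E'
from h import *
np.set_printoptions(precision=3,suppress=True)
o,p,d=shot("side"); cv2.imwrite("pics/s5c.png",cv2.resize(p[150:350,280:480,::-1],None,fx=3,fy=3,interpolation=cv2.INTER_CUBIC))
C=cloud("side",o,d); print(np.round(C[200:300:8,362],3))
E
```

```text
time: 12.6
ee_pos: [0.608, -0.0084, 0.281]
tcp_rot: [-89.8, 0.0, 89.7]
wrist_force: [-0.3, 0.1, -18.0]
opening: 0.0112
[[ 0.628 -0.04   0.265]
 [ 0.653  0.037  0.159]
 [ 0.653  0.029  0.139]
 [ 0.652  0.019  0.121]
 [ 0.651  0.011  0.099]
 [ 0.648 -0.006  0.088]
 [ 0.645 -0.023  0.076]
 [ 0.64  -0.046  0.074]
 [ 0.634 -0.07   0.072]
 [ 0.626 -0.101  0.081]
 [ 0.622 -0.121  0.076]
 [ 0.624 -0.123  0.045]
 [ 0.621 -0.138  0.034]]
```

View pics/s5c.png

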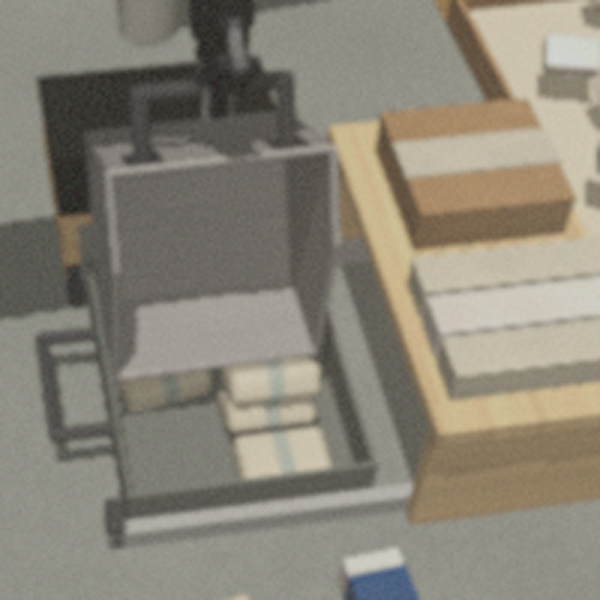

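The bin looks to have shifted towards the tray while coming back; measure its pose before moving on.

```bash
python3 - <<'E'
from h import *
np.set_printoptions(precision=3,suppress=True)
for n in ["top","side"]:
    o,p,d=shot(n,n+"6"); C=cloud(n,o,d)
    # profile along y at several x strips
    for x0 in (.545,.575,.64,.665):
        s=(abs(C[...,0]-x0)<.006)&(C[...,1]>-.2)&(C[...,1]<.36)&(C[...,2]>.0)
        X=C[s]; X=X[np.argsort(X[:,1])]; X=X[::max(1,len(X)//28)]
        print(n,x0," ".join(f"{a*1e3:.0f}:{b*1e3:.0f}" for a,b in X[:,1:]))
    if n=="side":
        print(o["ee_pos"],o["wrist_force"])
E
```

```text
top 0.545 -199:15 -176:5 -149:9 -125:10 -97:84 -48:740 -42:744 -35:727 -27:732 -21:738 -15:745 -7:739 -1:745 7:737 13:742 20:736 26:743 34:745 42:742 87:84 109:91 132:89 155:89 181:84 206:88 233:86 258:86 314:10 359:5
top 0.575 -198:20 -177:1 -153:8 -125:11 -61:732 -49:754 -42:753 -35:741 -27:743 -19:743 -11:745 -3:742 5:746 13:752 20:738 28:757 36:757 42:752 73:26 97:94 119:93 139:89 160:98 181:89 203:95 223:87 242:88 262:89 315:2
top 0.64 -199:19 -176:38 -156:38 -138:23 -116:84 -53:753 -45:757 -36:743 -28:746 -21:746 -13:745 -5:750 3:752 11:744 19:746 27:751 36:758 44:746 91:90 110:97 126:90 145:93 162:89 181:96 197:89 216:97 234:86 252:92 289:2 354:3
top 0.665 -199:17 -188:52 -178:22 -167:36 -154:29 -144:33 -127:69 -116:85 84:96 91:88 104:93 113:95 123:97 132:97 143:89 155:91 166:84 178:88 190:97 200:101 211:88 221:86 232:97 243:86 253:85 263:87 293:0 309:5 327:1 341:1 354:3
side 0.545 -200:12 -191:27 -149:3 -128:2 -117:91 -104:93 -91:6 -80:5 -65:85 -59:673 -58:678 -58:670 -57:687 -57:665 -57:682 -56:676 -55:699 -45:76 -37:287 -30:101 -23:108 -15:309 -6:130 8:148 24:166 45:197 185:92 220:90 257:88
side 0.575 -200:25 -154:2 -122:94 -101:5 -80:5 -64:82 -60:696 -59:691 -58:667 -57:667 -55:567 -53:604 -52:583 -51:623 -49:627 -44:537 -39:640 -34:507 -30:102 -28:428 -24:106 -20:505 -16:415 -12:427 -6:128 10:151 30:173 192:94 258:91
side 0.64 -200:21 -188:55 -139:38 -125:54 -117:72 -82:85 -64:705 -60:675 -58:673 -56:574 -55:564 -54:596 -53:609 -51:556 -49:610 -47:546 -44:84 -41:640 -38:530 -36:645 -33:519 -29:427 -24:103 -15:306 -3:134 13:155 30:171 177:90 261:91
side 0.665 -198:25 -193:54 -189:54 -160:33 -145:30 -133:47 -127:95 -123:94 -120:71 -110:91 -94:90 -74:85 -58:279 -48:267 -41:90 -37:572 -32:106 -28:291 -24:299 -20:304 -14:120 -8:129 -1:132 7:139 15:158 23:164 31:174 158:90 264:92
[ 0.608 -0.008  0.282] [ -0.075  -2.125 -16.26 ]
```

View pics/side6.png

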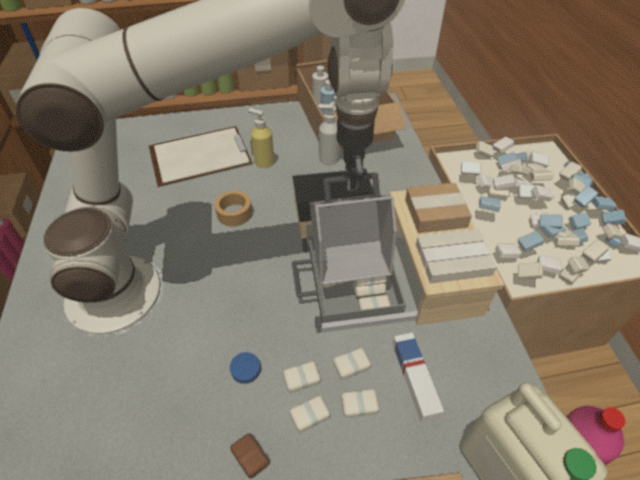

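The bin's toe slipped off the riser: fit to the profile gives tilt ≈52°, toe at y≈-0.04, z≈0.07, hanging from the handle (16 N). It's recoverable: lift ~30 mm (toe stays below 0.12), carry it back +y, and set the toe on the mat.

```bash
cat > binpose.py <<'E'
from h import *
from scipy.optimize import least_squares
np.set_printoptions(precision=3,suppress=True)
# floor plane of the bin from side cloud: steep points within x .545-.67
o,p,d=shot("side"); C=cloud("side",o,d)
h=o["ee_pos"]+[0,0,.019]
s=(C[...,0]>.54)&(C[...,0]<.675)&(C[...,2]>.06)&(C[...,2]<.3)&(abs(C[...,1]-h[1])<.35)
X=C[s][:,1:]
# model: toe = handle - R(th)*(200,120); inside-bin profile polyline lip-toe-floor-back top
def resid(th,show=False):
    c,sn=np.cos(th),np.sin(th); A=np.array([[c,-sn],[sn,c]])
    toe=h[1:]-A@[.2,.12]
    L=(X-toe)@A   # bin coords rel toe
    return L,toe
best=None
for t in np.arange(-5,110,1.):
    L,toe=resid(np.radians(t))
    n=((abs(L[:,1]-.003)<.005)&(L[:,0]>.01)&(L[:,0]<.145)).sum()
    n+=((abs((L[:,0]*70+L[:,1]*40)/80.6)<.005)&(L[:,1]>.01)&(L[:,1]<.07)).sum()
    n+=((abs(L[:,0]-.148)<.005)&(L[:,1]>.01)&(L[:,1]<.14)).sum()
    if best is None or n>best[0]: best=(n,t,toe)
print("tilt fit",best,"of",len(X),"handle",h,"F",o["wrist_force"],"open",o["opening"])
E
python3 -m jog '[[1,0,0,0.3,0,0,0],[1,0,0,0.6,0,0,0],[1,0,0,0.9,0,0,0],[1,0,0,1.2,0,0,0],[1,0,0,1.2,0,0,0]]' 110; python3 binpose.py
```

```text
time: 13.25
ee_pos: [0.6086, -0.0094, 0.314]
tcp_rot: [-90.1, 0.0, 89.7]
wrist_force: [0.4, 0.0, -14.6]
opening: 0.0112
tilt fit (np.int64(2798), np.float64(47.0), array([-0.058,  0.105])) of 5099 handle [ 0.609 -0.009  0.333] F [  0.375   0.027 -14.633] open 0.01120134250821794
```

```bash
python3 -m jog '[[1,0,0.2,0,0,0,0],[1,0,0.5,0,0,0,0],[1,0,0.8,0,0,0,0],[1,0,1.1,0,0,0,0],[1,0,1.4,0,0,0,0]]'; python3 -m jog '[[1,0,0.3,0,0,0,0],[1,0,0.6,0,0,0,0],[1,0,0.9,0,0,0,0],[1,0,1.2,0,0,0,0],[1,0,1.4,0,0,0,0]]';python3 binpose.py
```

```text
time: 13.8
ee_pos: [0.6082, 0.0267, 0.3121]
tcp_rot: [-90.0, -0.0, 89.7]
wrist_force: [0.2, 0.2, -16.3]
opening: 0.0106
time: 14.3
ee_pos: [0.6083, 0.0615, 0.3122]
tcp_rot: [-90.0, -0.0, 89.7]
wrist_force: [-0.8, 0.2, -15.8]
opening: 0.0104
tilt fit (np.int64(2561), np.float64(47.0), array([0.013, 0.103])) of 4335 handle [0.608 0.062 0.331] F [ -0.819   0.186 -15.757] open 0.01041342553521305
```

```bash
python3 -m jog '[[1,0,0.3,0,0,0,0],[1,0,0.6,0,0,0,0],[1,0,0.9,0,0,0,0],[1,0,1.2,0,0,0,0],[1,0,1.5,0,0,0,0]]'; python3 -m jog '[[1,0,0.3,0,0,0,0],[1,0,0.7,0,0,0,0],[1,0,1.1,0,0,0,0],[1,0,1.5,0,0,0,0],[1,0,1.7,0,0,0,0]]';python3 binpose.py
```

```text
time: 14.85
ee_pos: [0.6083, 0.0989, 0.3122]
tcp_rot: [-90.0, -0.0, 89.7]
wrist_force: [-0.3, 0.6, -15.6]
opening: 0.0111
time: 15.35
ee_pos: [0.6083, 0.1421, 0.3121]
tcp_rot: [-90.0, -0.0, 89.7]
wrist_force: [0.8, 0.3, -15.6]
opening: 0.0109
tilt fit (np.int64(2377), np.float64(47.0), array([0.093, 0.103])) of 4319 handle [0.608 0.142 0.331] F [  0.806   0.251 -15.57 ] open 0.010860494170086991
```

```bash
python3 -m jog '[[1,0,0,-0.2,0,0,0],[1,0,0,-0.4,0,0,0],[1,0,0,-0.5,0,0,0],[1,0,0,-0.6,0,0,0]]'; python3 binpose.py
```

```text
time: 15.8
ee_pos: [0.608, 0.1404, 0.2974]
tcp_rot: [-90.0, -0.0, 89.7]
wrist_force: [-5.2, 2.8, -0.9]
opening: 0.0107
tilt fit (np.int64(2354), np.float64(47.0), array([0.092, 0.088])) of 4426 handle [0.608 0.14  0.316] F [-5.192  2.799 -0.881] open 0.010693265525909124
```

```bash
python3 -m jog '[[1,0,0.55,-0.14,0,0,0],[1,0,1.1,-0.31,0,0,0],[1,0,1.85,-0.6,0,0,0],[1,0,2.58,-0.97,0,0,0],[1,0,3.27,-1.4,0,0,0]]'; python3 binpose.py
```

```text
time: 16.35
ee_pos: [0.6093, 0.226, 0.2643]
tcp_rot: [-90.4, -0.2, 89.8]
wrist_force: [4.7, 6.5, 10.2]
opening: 0.0103
tilt fit (np.int64(3076), np.float64(25.0), array([0.095, 0.09 ])) of 4908 handle [0.609 0.226 0.283] F [ 4.664  6.471 10.19 ] open 0.010313751915305655
```

```bash
python3 -m jog '[[1,0,0.66,-0.48,0,0,0],[1,0,1.26,-1.02,0,0,0],[1,0,1.83,-1.61,0,0,0],[1,0,2.2,-2.05,0,0,0],[1,0,2.45,-2.4,0,0,0]]'; python3 -m jog '[[1,0,0.17,-0.25,0,0,0],[1,0,0.27,-0.45,0,0,0],[1,0,0.27,-0.5,0,0,0],[1,0,0.27,-0.5,0,0,0]]'; python3 binpose.py
```

```text
time: 16.9
ee_pos: [0.6079, 0.2862, 0.2003]
tcp_rot: [-90.0, -0.0, 89.8]
wrist_force: [-3.0, 2.2, -4.0]
opening: 0.0107
time: 17.3
ee_pos: [0.6083, 0.2901, 0.1894]
tcp_rot: [-90.0, 0.0, 89.7]
wrist_force: [3.1, 1.7, -4.4]
opening: 0.0107
tilt fit (np.int64(2918), np.float64(-2.0), array([0.086, 0.095])) of 4933 handle [0.608 0.29  0.208] F [ 3.112  1.662 -4.394] open 0.010677592590939495
```

```bash
python3 -m jog '[[0.8,0,0,0,0,0,0],[0.5,0,0,0,0,0,0],[0.5,0,0,0,0,0,0],[0.5,0,0,0,0,0,0]]'; python3 -m jog '[[0.5,0,0,1.5,0,0,0],[0.5,0,0,3,0,0,0],[0.5,0,0,5,0,0,0],[0.5,0,0,6.5,0,0,0],[0.5,-1.5,0,6.5,0,0,0]]';  python3 -m jog '[[0.5,-1,-2,0,0,0,-1.7],[0.5,-2,-4,0,0,0,-3.4],[0.5,-3,-6,0,0,0,-5],[0.5,-4,-8,0,0,0,-6.6],[0.5,-5,-9.5,0,0,0,-8.2]]'; python3 - <<'E'
from h import *
np.set_printoptions(precision=3,suppress=True)
for n in ["side","top"]:
    o,p,d=shot(n); C=cloud(n,o,d); np.save(f"pics/C2_{n}.npy",C)
    def sel(x,y,z): return C[(C[...,0]>x[0])&(C[...,0]<x[1])&(C[...,1]>y[0])&(C[...,1]<y[1])&(C[...,2]>z[0])&(C[...,2]<z[1])]
    for t,X in (("rim",sel((.5,.72),(.12,.31),(.215,.245))),("bh",sel((.5,.72),(.26,.36),(.19,.225))),("inside",sel((.54,.67),(.12,.21),(.085,.2)))):
        if len(X)>9: print(n,t,len(X),np.median(X,0),np.percentile(X,[3,97],axis=0).ravel(),np.round(cv2.minAreaRect(X[:,:2].astype(np.float32)),3) if 0 else cv2.minAreaRect(X[:,:2].astype(np.float32)))
    if n=="side": cv2.imwrite("pics/s7c.png",cv2.resize(p[110:450,220:460,::-1],None,fx=1.75,fy=1.75,interpolation=cv2.INTER_CUBIC))
E
```

```text
time: 17.75
ee_pos: [0.6086, 0.2901, 0.1905]
tcp_rot: [-90.1, -0.0, 89.6]
wrist_force: [0.5, -0.4, -0.4]
opening: 0.0424
time: 18.25
ee_pos: [0.5825, 0.2947, 0.3545]
tcp_rot: [-90.7, -0.3, 89.6]
wrist_force: [0.0, 1.4, -1.3]
opening: 0.0426
time: 18.75
ee_pos: [0.4542, 0.0671, 0.3524]
tcp_rot: [-90.1, -0.0, 48.3]
wrist_force: [-0.0, -0.9, 0.7]
opening: 0.0428
side rim 638 [0.6   0.241 0.224] [0.516 0.149 0.215 0.684 0.293 0.235] ((0.6023534536361694, 0.21763387322425842), (0.15859761834144592, 0.17411667108535767), 89.05304718017578)
side bh 243 [0.604 0.288 0.214] [0.544 0.271 0.205 0.66  0.295 0.219] ((0.6022659540176392, 0.28346648812294006), (0.035403549671173096, 0.12234015017747879), 88.01853942871094)
side inside 977 [0.604 0.166 0.095] [0.544 0.128 0.092 0.666 0.207 0.098] ((0.6048227548599243, 0.16532327234745026), (0.1294124722480774, 0.08917669951915741), 0.0907486155629158)
top rim 496 [0.606 0.243 0.226] [0.517 0.152 0.216 0.685 0.299 0.238] ((0.6010729670524597, 0.2172011137008667), (0.1674312949180603, 0.16988585889339447), 89.4481201171875)
top bh 267 [0.606 0.291 0.216] [0.544 0.263 0.209 0.66  0.301 0.222] ((0.6020943522453308, 0.2822026014328003), (0.043368082493543625, 0.11786647140979767), 89.95379638671875)
top inside 1102 [0.604 0.165 0.095] [0.545 0.123 0.088 0.665 0.207 0.102] ((0.60502028465271, 0.16583119332790375), (0.1267598569393158, 0.08790986984968185), 0.20133797824382782)
```

View pics/s7c.png

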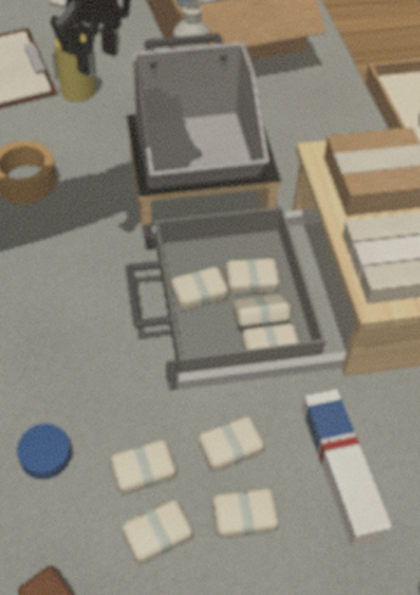

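Bin is upright and empty within ~8 mm of its start; four bars are in the tray at crop (200,287), (252,275), (262,310), (270,336), the last two overlapping. Four loose off-white bars at crop (143,465), (231,442), (157,530), (245,512); the brown one (45,585) is the look-alike.

```bash
cat > bars.py <<'E'
from h import *
from scipy.cluster.hierarchy import fcluster,linkage
np.set_printoptions(precision=3,suppress=True,linewidth=150)
def tray(C,p=None):
    xs=np.arange(.49,.74,.02); ys=np.arange(.08,-.22,-.02)
    print("rows x, cols y:"," ".join(f"{(y-.01)*1e3:5.0f}" for y in ys))
    for x in xs[::-1]:
        r=[]
        for y in ys:
            s=(C[...,0]>=x)&(C[...,0]<x+.02)&(C[...,1]<=y)&(C[...,1]>y-.02)
            r.append(f"{np.median(C[s][:,2])*1e3:5.0f}" if s.sum()>2 else "    .")
        print(f"{(x+.01)*1e3:5.0f}         "," ".join(r))
def loose(C,box=(.37,.66,-.48,-.23)):
    s=(C[...,0]>box[0])&(C[...,0]<box[1])&(C[...,1]>box[2])&(C[...,1]<box[3])&(C[...,2]>.02)&(C[...,2]<.042)
    B=C[s]
    if len(B)<10: return
    k=fcluster(linkage(B[:,:2],"single"),.01,"distance")
    for i in set(k):
        X=B[k==i]
        if len(X)<60: continue
        (c,w,a)=cv2.minAreaRect(X[:,:2].astype(np.float32))
        yaw=a if w[0]>w[1] else a+90
        if yaw>90: yaw-=180
        print("bar",np.round(c,4),np.round(w,3),"yaw",round(yaw,1),"ztop",round(np.median(X[:,2]),4),len(X))
E
python3 - <<'E'
from bars import *
for n in ["side","top"]:
    C=np.load(f"pics/C2_{n}.npy"); print(n); loose(C); tray(C)
E
```

```text
side
bar [ 0.56 -0.3 ] [0.072 0.05 ] yaw 13.3 ztop 0.0274 666
bar [ 0.446 -0.312] [0.075 0.05 ] yaw 9.1 ztop 0.0273 710
bar [ 0.557 -0.392] [0.051 0.075] yaw -3.0 ztop 0.0276 825
bar [ 0.451 -0.396] [0.075 0.05 ] yaw 16.5 ztop 0.0276 845
rows x, cols y:    70    50    30    10   -10   -30   -50   -70   -90  -110  -130  -150  -170  -190  -210
  740             57    18   138   137   134   133   135   132   134   133   135   137   136   146    79
  720             54    31    28    30    30    28    36    40    43    41    51    55     2    22     5
  700             64    27     5     5     5     4     5     5     5     6     6     8    43    39     5
  680            156    31     5     5     .    32    32    19    33    44    44    32    32    36     4
  660            128    34     4     5     .    32    33    23    36    45    45    32    33    37     4
  640            131    31     5     5    31    33    33    19    35    45    45    32    33    36     4
  620            129    31     5     5     6    30    32    14    33    43    44    31    32    36     4
  600            131 
[... 1617 characters left out ...]
   5     6    30    30     6    33    46    46    31    29    29     2
  600            141     8     6     4     4    27    31    23     3     5     4     5     4    20     2
  580            143    10     4     5     4    32    33    29     6     5     6     5     4    20     2
  560            140     9     5     4     6    28    33    31     5     5     5     4     5    23    -0
  540            145    10     5     6     4     7    33    29     4     3     4     3     5    23     1
  520            149    87     6     4    13     8     5     4     5     8     3     5     7    25     0
  500            800   806   814     3    24     0     1     1     1    41     2    -0     4    26     2
```

```bash
python3 -m jog '[[0.15,2,-9.5,-1,0,0,8.5],[0.15,2,-9.5,-1,0,0,8.5],[0.15,2,-9.5,-1,0,0,8.5],[0.15,2,-9.5,-1,0,0,8.5],[0.15,2,-9.5,-1,0,0,8.5]]'; python3 -m jog '[[0.15,2,-5,-5,0,0,2.3],[0.15,2,-5,-5,0,0,2.3],[0.15,2,-5,-5,0,0,2.3],[0.15,2,-5,-5,0,0,2.3],[0.15,2,-5,-5,0,0,2.3]]'; python3 - <<'E'
from bars import *
o,p,d=shot("wrist"); C=cloud("wrist",o,d); print(o["ee_pos"]); loose(C)
E
```

```text
time: 19.35
ee_pos: [0.5014, -0.1483, 0.3299]
tcp_rot: [-90.1, 0.0, 87.1]
wrist_force: [0.8, 0.6, 0.2]
opening: 0.0728
time: 19.85
ee_pos: [0.5506, -0.2736, 0.1997]
tcp_rot: [-89.7, -0.2, 98.2]
wrist_force: [-0.7, 0.5, -0.7]
opening: 0.0726
[ 0.551 -0.274  0.2  ]
bar [ 0.559 -0.299] [0.074 0.05 ] yaw 12.1 ztop 0.028 4041
bar [ 0.444 -0.311] [0.075 0.051] yaw 8.0 ztop 0.0281 5442
bar [ 0.556 -0.391] [0.05  0.075] yaw -2.0 ztop 0.028 4104
bar [ 0.449 -0.395] [0.075 0.052] yaw 16.2 ztop 0.028 5412
```

```bash
python3 -m jog '[[0.15,0.35,-1,-2,0,0,0.8],[0.15,0.35,-1,-4,0,0,0.8],[0.15,0.35,-1,-5.6,0,0,0.8],[0.15,0.35,-1,-5.6,0,0,0.8]]'
```

```text
time: 20.3
ee_pos: [0.5572, -0.2943, 0.0594]
tcp_rot: [-89.6, -0.3, 102.3]
wrist_force: [-0.3, -1.2, -0.0]
opening: 0.0726
```

```bash
python3 -m jog '[[0.15,0.1,-0.15,-1,0,0,0],[0.15,0.1,-0.15,-2.2,0,0,0],[0.15,0.1,-0.15,-2.2,0,0,0]]'; python3 -m jog '[[1,0,0,0,0,0,0],[1,0,0,0,0,0,0],[1,0,0,0,0,0,0],[1,0,0,0,0,0,0]]' 40;  python3 -m jog '[[1,0,0,1,0,0,0],[1,0,0,3,0,0,0],[1,0,0,5,0,0,0]]'
```

```text
time: 20.6
ee_pos: [0.5621, -0.2994, 0.0097]
tcp_rot: [-89.9, -0.1, 102.3]
wrist_force: [-0.8, 1.3, 0.2]
opening: 0.0723
time: 21.0
ee_pos: [0.5641, -0.3009, 0.0135]
tcp_rot: [-90.2, 0.2, 102.3]
wrist_force: [-0.0, 1.9, 8.3]
opening: 0.0488
time: 21.3
ee_pos: [0.5621, -0.3, 0.1374]
tcp_rot: [-90.0, 0.0, 102.3]
wrist_force: [1.5, -1.1, -0.5]
opening: 0.0489
```

```bash
python3 -m jog '[[1,0.1,2,0,0,0,-1.2],[1,0.1,4,0,0,0,-2.46],[1,0.1,6,0,0,0,-2.46],[1,0.1,6.6,0,0,0,-2.46],[1,0.1,6.6,0,0,0,-2.46]]'; python3 - <<'E'
from bars import *
o,p,d=shot("wrist","w9"); C=cloud("wrist",o,d); print(o["ee_pos"],o["tcp_rot"],o["wrist_force"],o["opening"]); loose(C)
o,p,d=shot("side"); C=cloud("side",o,d); loose(C)
E
```

```text
time: 21.8
ee_pos: [0.5654, -0.1333, 0.1366]
tcp_rot: [-90.1, 0.0, 90.2]
wrist_force: [0.5, -0.6, -1.8]
opening: 0.049
[ 0.565 -0.133  0.137] [-90.141   0.025  90.17 ] [ 0.469 -0.602 -1.812] 0.04902844558565811
bar [ 0.558 -0.37 ] [0.02  0.074] yaw -12.3 ztop 0.0263 1817
bar [ 0.444 -0.31 ] [0.075 0.05 ] yaw 8.3 ztop 0.0279 8042
bar [ 0.446 -0.312] [0.075 0.049] yaw 8.8 ztop 0.0275 715
bar [ 0.557 -0.392] [0.051 0.075] yaw -3.9 ztop 0.0277 828
bar [ 0.45  -0.397] [0.075 0.05 ] yaw 15.9 ztop 0.0277 849
```

```bash
python3 -m jog '[[1,0,-0.1,-1.5,0,0,0],[1,0,-0.1,-3,0,0,0],[1,0,-0.1,-4.2,0,0,0],[1,0,-0.1,-4.65,0,0,0],[1,0,-0.1,-4.65,0,0,0]]'; python3 -m jog '[[0.28,0,0,0,0,0,0],[0.28,0,0,0,0,0,0],[0.28,0,0,0,0,0,0]]'; python3 -m jog '[[0.28,0,0,1.5,0,0,0],[0.28,0,0,3,0,0,0],[0.28,0,0,5,0,0,0]]'
```

```text
time: 22.4
ee_pos: [0.5646, -0.1392, 0.0181]
tcp_rot: [-89.9, -0.0, 89.9]
wrist_force: [-0.1, 0.0, -0.6]
opening: 0.0488
time: 22.7
ee_pos: [0.5654, -0.1383, 0.0192]
tcp_rot: [-90.1, 0.0, 90.0]
wrist_force: [-0.6, 0.3, 0.2]
opening: 0.0614
time: 23.0
ee_pos: [0.5641, -0.1377, 0.1436]
tcp_rot: [-89.9, -0.0, 90.0]
wrist_force: [1.6, -0.9, 0.3]
opening: 0.0616
```

```bash
python3 -m jog '[[0.15,-0.3,-2,0,0,0,-0.5],[0.15,-0.3,-4,0,0,0,-0.5],[0.15,-0.3,-6,0,0,0,-0.5],[0.15,-0.3,-8,0,0,0,-0.5],[0.15,-0.3,-10,0,0,0,-0.5]]'; python3 -m jog '[[0.15,0,-0.1,-1.5,0,0,0],[0.15,0,-0.1,-3,0,0,0],[0.15,0,-0.1,-3,0,0,0]]'; python3 - <<'E'
from bars import *
o,p,d=shot("side"); C=cloud("side",o,d); print(o["ee_pos"],o["tcp_rot"]); loose(C)
E
```

```text
time: 23.5
ee_pos: [0.5573, -0.3894, 0.144]
tcp_rot: [-90.1, 0.0, 87.5]
wrist_force: [1.3, -0.2, 0.1]
opening: 0.0725
time: 23.8
ee_pos: [0.5549, -0.3888, 0.0626]
tcp_rot: [-89.6, -0.3, 87.4]
wrist_force: [-0.0, -0.5, -0.7]
opening: 0.0725
[ 0.555 -0.389  0.063] [-89.583  -0.267  87.427]
bar [ 0.446 -0.312] [0.075 0.049] yaw 8.0 ztop 0.0275 708
bar [ 0.451 -0.397] [0.075 0.05 ] yaw 18.1 ztop 0.0275 853
bar [ 0.537 -0.392] [0.049 0.035] yaw 86.3 ztop 0.0276 377
```

```bash
python3 -m jog '[[0.15,0.05,-0.1,-1,0,0,0],[0.15,0.05,-0.1,-2,0,0,0],[0.15,0.05,-0.1,-2,0,0,0]]'; python3 -m jog '[[1,0,0,0,0,0,0],[1,0,0,0,0,0,0],[1,0,0,0,0,0,0],[1,0,0,0,0,0,0]]' 40;  python3 -m jog '[[1,0,0,1,0,0,0],[1,0,0,3,0,0,0],[1,0,0,5,0,0,0]]'
```

```text
time: 24.15
ee_pos: [0.5583, -0.3914, 0.0178]
tcp_rot: [-89.9, -0.1, 87.5]
wrist_force: [-0.1, 0.2, -1.0]
opening: 0.0727
time: 24.55
ee_pos: [0.56, -0.3929, 0.0218]
tcp_rot: [-90.2, 0.1, 87.5]
wrist_force: [-0.5, 1.0, 7.7]
opening: 0.0482
time: 24.85
ee_pos: [0.5583, -0.3919, 0.1456]
tcp_rot: [-90.0, -0.0, 87.5]
wrist_force: [1.7, -1.0, -0.7]
opening: 0.0478
```

```bash
python3 -m jog '[[1,0.1,1.5,0,0,0,0.5],[1,0.2,3.5,0,0,0,0.5],[1,0.3,5.5,0,0,0,0.5],[1,0.4,7.5,0,0,0,0.5],[1,0.55,9.5,0,0,0,0.5]]'; python3 -m jog '[[1,0,2,0,0,0,0],[1,0,3.5,0,0,0,0],[1,0,4.05,0,0,0,0],[1,0,4.05,0,0,0,0]]'; python3 - <<'E'
from bars import *
o,p,d=shot("wrist","w10"); print(o["ee_pos"],o["opening"]); C=cloud("wrist",o,d); tray(C)
E
```

```text
time: 25.35
ee_pos: [0.5724, -0.1533, 0.1451]
tcp_rot: [-90.1, 0.0, 90.0]
wrist_force: [0.3, 0.4, -1.1]
opening: 0.048
time: 25.75
ee_pos: [0.5728, -0.0522, 0.1448]
tcp_rot: [-90.1, 0.0, 90.1]
wrist_force: [0.3, -0.6, -0.4]
opening: 0.0486
[ 0.573 -0.052  0.145] 0.04860593144189072
rows x, cols y:    70    50    30    10   -10   -30   -50   -70   -90  -110  -130  -150  -170  -190  -210
  740             82     .     .     .     .     .     .     .     .     .     .     .     .     .    40
  720              .     .     .    30    37    40    42    44    46    44     .     .     .     .     .
  700             87     .     .     5     5    40    32    35    35    27     .     .     .     4     .
  680             23     6     .     .     4     .     .     .    36    37     .    32    32    31     .
  660             22    22     4     .     .     .     .     .    36     .    39    32    32    34     .
  640            114    24     4     4     4     .     .     .     .     .    44    32    32    42     .
  620            127    24     4     4     4     .     .     .    37    48    47    32    32    39     .
  600            131    47     4     4     4   151   151   151    33    24    32    24    13    29     .
  580            134    49     4     5   209   152   151   151   203   210    32    32     5    31     .
  560            133    51     5   228   210   221   228   226   199   225    33    33     5    31     .
  540            134    52     5     4     5   147   150   148     4     5    32    32     5    33     .
  520            135   160     8     6    47    22    24    12     7    26    31    31    25    37     1
  500              2     2     0     0    47     0   288     0     0     2     0     0     5    30     1
```

View pics/w10.png

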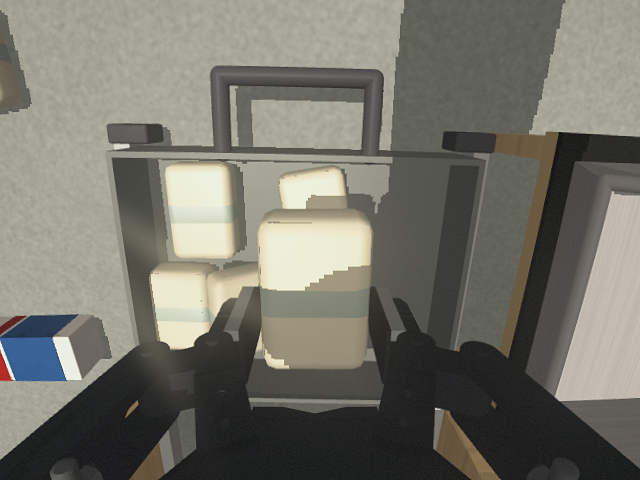

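The wrist view shows the held bar centred over the left tray bar (315,185), P flat at (200,210); stack it.

```bash
python3 -m jog '[[1,0,-0.05,-1.2,0,0,0],[1,0,-0.05,-2.4,0,0,0],[1,0,-0.05,-3.2,0,0,0],[1,0,-0.05,-3.5,0,0,0],[1,0,-0.05,-3.5,0,0,0]]'; python3 -m jog '[[0.3,0,0,0,0,0,0],[0.3,0,0,0,0,0,0],[0.3,0,0,0,0,0,0]]'; python3 -m jog '[[0.3,0,0,1.5,0,0,0],[0.3,0,0,3,0,0,0],[0.3,0,0,4,0,0,0]]'
```

```text
time: 26.3
ee_pos: [0.5722, -0.0563, 0.0557]
tcp_rot: [-90.0, 0.0, 89.9]
wrist_force: [-0.2, -0.3, -1.1]
opening: 0.0483
time: 26.6
ee_pos: [0.573, -0.0553, 0.0569]
tcp_rot: [-90.1, 0.0, 90.0]
wrist_force: [-0.1, 0.3, -0.8]
opening: 0.0598
time: 26.9
ee_pos: [0.573, -0.0551, 0.1591]
tcp_rot: [-90.2, 0.0, 90.0]
wrist_force: [0.2, -0.4, -0.2]
opening: 0.0597
```

```bash
python3 -m jog '[[0.15,-0.8,-1.8,0,0,0,1.7],[0.15,-1.6,-3.6,0,0,0,1.7],[0.15,-2.4,-5.4,0,0,0,1.7],[0.15,-3.2,-7.2,0,0,0,1.7],[0.15,-4,-9,0,0,0,1.7]]'; python3 -m jog '[[0.15,-1.1,-1.2,-1,0,0,0],[0.15,-1.1,-1.2,-2,0,0,0],[0.15,-1.1,-1.2,-4,0,0,0],[0.15,-1.1,-1.2,-4,0,0,0]]'; python3 - <<'E'
from bars import *
o,p,d=shot("side"); C=cloud("side",o,d); print(o["ee_pos"],o["tcp_rot"]); loose(C)
o,p,d=shot("top"); C=cloud("top",o,d); loose(C); tray(C)
E
```

```text
time: 27.4
ee_pos: [0.4715, -0.2818, 0.1566]
tcp_rot: [-90.1, 0.1, 98.5]
wrist_force: [0.7, -0.4, -0.8]
opening: 0.073
time: 27.8
ee_pos: [0.4416, -0.3084, 0.0503]
tcp_rot: [-89.6, -0.4, 98.4]
wrist_force: [-0.4, 2.0, -0.8]
opening: 0.073
[ 0.442 -0.308  0.05 ] [-89.62   -0.361  98.428]
bar [ 0.451 -0.397] [0.075 0.051] yaw 16.3 ztop 0.0276 849
bar [ 0.478 -0.308] [0.012 0.047] yaw -89.8 ztop 0.0265 90
bar [ 0.424 -0.315] [0.031 0.05 ] yaw -81.3 ztop 0.0273 274
bar [ 0.472 -0.305] [0.024 0.049] yaw -75.6 ztop 0.0269 76
rows x, cols y:    70    50    30    10   -10   -30   -50   -70   -90  -110  -130  -150  -170  -190  -210
  740             39     4     4   137     3     5     6     6   136    12   139   136   136   131    93
  720             19    25    29    23    11     9    13     4     4     3     3     1     2     6     4
  700             19     4     5     5     5     4     5     5     5     8     7     7     7    21     4
  680            153    16     4     6     5    33    31     8    16    44    43    28    29    28     3
  660            140     8     5     4     6    3
[... 195 characters left out ...]
   6     8    30    29     5    28    46    46    31    29    31     3
  600            141     9     5     4     4    39    60    60     7     5    28    27     5    21     3
  580            146    10     3     5     4    51    60    60     5     6    32    31     7    22     0
  560            145     6     5     5     5    54    61    59     5     7    32    32     7    22     3
  540            144     9     6     5     6    26    59    55     4     7    31    32     6    21     2
  520            150    25     3     1     9     6     4     5     4    10     8     9    11    23     0
  500              3     2     2    -0    26     0    -0     0    -2    43     1     1     5    27    -0
```

```bash
python3 -m jog '[[0.15,0.1,-0.1,-0.8,0,0,0],[0.15,0.1,-0.1,-1.5,0,0,0],[0.15,0.1,-0.1,-1.5,0,0,0]]'; python3 -m jog '[[1,0,0,0,0,0,0],[1,0,0,0,0,0,0],[1,0,0,0,0,0,0],[1,0,0,0,0,0,0]]' 40;  python3 -m jog '[[1,0,0,1,0,0,0],[1,0,0,3,0,0,0],[1,0,0,5,0,0,0]]'
```

```text
time: 28.2
ee_pos: [0.448, -0.3125, 0.0193]
tcp_rot: [-90.0, 0.0, 98.5]
wrist_force: [-0.7, 0.2, 1.0]
opening: 0.0723
time: 28.6
ee_pos: [0.4487, -0.3132, 0.0212]
tcp_rot: [-90.2, 0.1, 98.5]
wrist_force: [-0.7, 1.4, 6.0]
opening: 0.0482
time: 28.9
ee_pos: [0.4471, -0.3123, 0.1459]
tcp_rot: [-90.0, 0.0, 98.5]
wrist_force: [0.4, -1.5, -0.7]
opening: 0.0485
```

```bash
python3 -m jog '[[1,1,1.2,0,0,0,-1.7],[1,2.2,2.6,0,0,0,-1.7],[1,3.4,4,0,0,0,-1.7],[1,4.6,5.4,0,0,0,-1.7],[1,5.8,6.8,0,0,0,-1.7]]'; python3 -m jog '[[1,1.2,1.8,0,0,0,0],[1,2.5,3.2,0,0,0,0],[1,2.5,4.05,0,0,0,0],[1,2.5,4.05,0,0,0,0]]'; python3 - <<'E'
from bars import *
o,p,d=shot("wrist"); print(o["ee_pos"],o["opening"]); C=cloud("wrist",o,d); tray(C)
E
```

```text
time: 29.4
ee_pos: [0.5938, -0.1411, 0.1453]
tcp_rot: [-90.1, 0.0, 90.0]
wrist_force: [1.1, -0.5, -0.3]
opening: 0.0482
time: 29.8
ee_pos: [0.6558, -0.038, 0.1441]
tcp_rot: [-90.0, -0.0, 90.2]
wrist_force: [-0.7, -0.5, -1.9]
opening: 0.0483
[ 0.656 -0.038  0.144] 0.04831221195403418
rows x, cols y:    70    50    30    10   -10   -30   -50   -70   -90  -110  -130  -150  -170  -190  -210
  740             26   146   144     .     .     .     .     .     .   146   146     0     0   133    97
  720             44    38    24     6     .     .     .     .     .    55    55    55    55    55     .
  700             56    26     4     4     .     .     .     .     4    13    24    22    21    31     .
  680            164    46     4     4   150   151   151   149    28    45    52    31    32    42     .
  660            123    52     4   208   166   151   151   182   208    45    52    32    32    41     .
  640            122    53   230   219   205   228   228   199   220    52    52    32    32    41     .
  620            122    54     4     5    31   149   149     5    31    46    52    32    32    41     .
  600            124    55     4     4     4    54    60    60     5     5    30    25     5    32     .
  580            124    55     4     4     4   287    60    60     4     5    32    32     5    32     .
  560            124    55     4     4     4    58    60    60     5     5    32    32     5    32     .
  540            125    47     5     4     4    55    60    60     4     5    32    32     5    33     .
  520             27    35    26    28    31    30    37    38    27    27    32    32    31    36     .
  500             30    13     1     0    46     0     0     1     0     1     0     0    14    30    30
```

```bash
python3 -m jog '[[1,0.05,-0.1,-1.2,0,0,0],[1,0.05,-0.1,-2.4,0,0,0],[1,0.05,-0.1,-3.2,0,0,0],[1,0.05,-0.1,-3.5,0,0,0],[1,0.05,-0.1,-3.5,0,0,0]]'; python3 -m jog '[[0.3,0,0,0,0,0,0],[0.3,0,0,0,0,0,0],[0.3,0,0,0,0,0,0]]'; python3 -m jog '[[0.3,0,0,1.5,0,0,0],[0.3,0,0,3,0,0,0],[0.3,0,0,4,0,0,0]]';  python3 -m jog '[[0.15,-1,-1.7,0,0,0,1.7],[0.15,-2,-3.4,0,0,0,3.2],[0.15,-3,-5.1,0,0,0,3.2],[0.15,-4,-6.8,0,0,0,3.2],[0.15,-5,-8.5,0,0,0,3.2]]';  python3 - <<'E'
from bars import *
o,p,d=shot("side"); C=cloud("side",o,d); print(o["ee_pos"],o["tcp_rot"]); loose(C)
E
```

```text
time: 30.35
ee_pos: [0.6557, -0.0447, 0.0559]
tcp_rot: [-90.0, 0.0, 89.9]
wrist_force: [0.1, 0.4, -0.9]
opening: 0.0485
time: 30.65
ee_pos: [0.6569, -0.044, 0.0573]
tcp_rot: [-90.1, 0.0, 90.0]
wrist_force: [0.2, -0.3, -0.2]
opening: 0.06
time: 30.95
ee_pos: [0.6568, -0.0439, 0.1595]
tcp_rot: [-90.2, 0.0, 90.0]
wrist_force: [0.3, -0.4, 1.2]
opening: 0.06
time: 31.45
ee_pos: [0.5302, -0.2578, 0.1568]
tcp_rot: [-90.1, 0.1, 106.0]
wrist_force: [1.6, -0.3, -0.6]
opening: 0.0725
[ 0.53  -0.258  0.157] [-90.061   0.061 106.005]
bar [ 0.451 -0.397] [0.076 0.051] yaw 17.5 ztop 0.0277 854
```

```bash
python3 -m jog '[[0.15,-1,-1.7,0,0,0,0],[0.15,-2,-3.4,0,0,0,0],[0.15,-3,-5,0,0,0,0],[0.15,-3.2,-5.55,-1.5,0,0,0],[0.15,-3.2,-5.55,-3,0,0,0]]';  python3 -m jog '[[0.15,0,0,-0.5,0,0,0],[0.15,0,0,-1,0,0,0],[0.15,0,0,-1,0,0,0]]'
```

```text
time: 32.0
ee_pos: [0.4507, -0.3982, 0.0817]
tcp_rot: [-90.1, 0.2, 105.8]
wrist_force: [0.3, 0.1, -1.2]
opening: 0.0729
time: 32.3
ee_pos: [0.4514, -0.3945, 0.0555]
tcp_rot: [-90.0, -0.0, 106.0]
wrist_force: [0.1, 0.8, -0.4]
opening: 0.0725
```

```bash
python3 -m jog '[[0.15,0,-0.1,-0.8,0,0,0],[0.15,0,-0.1,-1.5,0,0,0],[0.15,0,-0.1,-1.5,0,0,0]]'; python3 -m jog '[[1,0,0,0,0,0,0],[1,0,0,0,0,0,0],[1,0,0,0,0,0,0],[1,0,0,0,0,0,0]]' 40;  python3 -m jog '[[1,0,0,1,0,0,0],[1,0,0,3,0,0,0],[1,0,0,5,0,0,0]]'; python3 -m jog '[[1,0.5,1.7,0,0,0,-1.6],[1,1.2,3.4,0,0,0,-3.2],[1,2,5.1,0,0,0,-3.2],[1,2.8,6.8,0,0,0,-3.2],[1,3.6,8.5,0,0,0,-3.2]]'
```

```text
time: 32.6
ee_pos: [0.4512, -0.3969, 0.0179]
tcp_rot: [-90.0, -0.1, 106.0]
wrist_force: [-0.2, 0.2, 0.8]
opening: 0.0723
time: 33.0
ee_pos: [0.4522, -0.3982, 0.0207]
tcp_rot: [-90.1, 0.2, 106.0]
wrist_force: [-0.4, 0.8, 6.7]
opening: 0.0485
time: 33.3
ee_pos: [0.4507, -0.3971, 0.1449]
tcp_rot: [-90.0, -0.0, 106.0]
wrist_force: [1.4, -2.0, -1.2]
opening: 0.0484
time: 33.8
ee_pos: [0.5418, -0.1834, 0.1444]
tcp_rot: [-90.1, 0.0, 90.0]
wrist_force: [1.2, -0.3, -0.9]
opening: 0.0484
```

```bash
python3 -m jog '[[1,0.9,1,0,0,0,0],[1,0.9,1.75,0,0,0,0],[1,0.9,1.75,-1.2,0,0,0],[1,0.9,1.75,-2.5,0,0,0],[1,0.9,1.75,-3.2,0,0,0]]'; python3 -m jog '[[1,0,0,-0.3,0,0,0],[1,0,0,-0.3,0,0,0],[0.3,0,0,-0.3,0,0,0],[0.3,0,0,-0.3,0,0,0],[0.3,0,0,-0.3,0,0,0]]'; python3 -m jog '[[0.3,0,0,1.5,0,0,0],[0.3,0,0,3,0,0,0],[0.3,0,0,5,0,0,0],[0.3,-1,0,7,0,0,0],[0.3,-3,0,8,0,0,0]]'; python3 - <<'E'
from bars import *
o,p,d=shot("side"); C=cloud("side",o,d); print(o["ee_pos"]); loose(C); 
cv2.imwrite("pics/s11c.png",cv2.resize(p[110:450,220:460,::-1],None,fx=1.75,fy=1.75,interpolation=cv2.INTER_CUBIC))
s=(C[...,0]>.42)&(C[...,0]<.51)&(abs(C[...,1]+.065)<.07)&(C[...,2]>.034)&(C[...,2]<.055); X=C[s]; print(np.median(X,0),np.percentile(X,[3,97],axis=0))
o,p,d=shot("top"); tray(cloud("top",o,d))
E
```

```text
time: 34.3
ee_pos: [0.563, -0.1408, 0.0615]
tcp_rot: [-89.9, -0.0, 90.0]
wrist_force: [0.1, 0.4, -0.5]
opening: 0.0484
time: 34.8
ee_pos: [0.5643, -0.1416, 0.0571]
tcp_rot: [-90.1, 0.0, 90.0]
wrist_force: [0.3, -0.1, -0.6]
opening: 0.0597
time: 35.3
ee_pos: [0.4991, -0.1415, 0.2541]
tcp_rot: [-90.2, 0.1, 90.0]
wrist_force: [-0.2, -0.7, 0.5]
opening: 0.0598
[ 0.499 -0.141  0.254]
[ 0.473 -0.073  0.047] [[ 0.463 -0.121  0.042]
 [ 0.508 -0.013  0.051]]
rows x, cols y:    70    50    30    10   -10   -30   -50   -70   -90  -110  -130  -150  -170  -190  -210
  740             34     6     4   137     5    10     6     5    71     6     8     9   132   132    95
  720             21    23    30    28     9     8    15     6     2     2     2    -1    -0     6     6
  700             22     6     5     3     4     3     4     4     5     6     7     8     8    19     4
  680            150    12     5     4     5    60    62     7    26    42    45    29    29    29    -0
  660            141     9     4     3     8    60    61     7    30    48    46    32    32    32     2
  640            141     9     4     5     8    59    60     5    31    47    47    32    34    30     3
  620            139     8     4     5     5    52    56     6    30    47    44    30    32    33     4
  600            142     8     5     4     4    37    59    59     4     7    57    58     7    26     1
  580            144    10     4     6     4    50    62    60     6    10    61    62    58     .     .
  560            140    11     3     3     3    54    60    59     4    50    61    61     .     .     .
  540            144     8     4     4     3    24    57    54   694   719   712   713   704   701     .
  520            147    29     3     4    11     7     6     3   718   735   731   728   724   723     .
  500              2     4    -1     1    24    -1    -1   366   723   739   737   737   736   737   708
```

View pics/s11c.png

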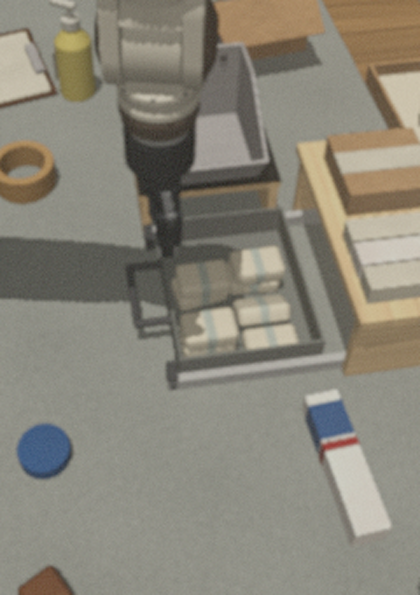

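All eight bars are in the tray, stacked stably (tops ≤62 mm). Now the handle at (0.469,-0.065).

```bash
python3 -m jog '[[0.6,-1.2,1,0,0,0,-8.5],[0.6,-1.2,2,0,0,0,-8.5],[0.6,-1.2,3.1,0,0,0,-8.5],[0.6,-1.2,3.1,0,0,0,-8.5],[0.6,-1.2,3.1,0,0,0,-8.5]]'; python3 -m jog '[[0.6,0,0,0,0,0,-8.5],[0.6,0,0,0,0,0,-8.5],[0.6,0,0,0,0,0,-8.5],[0.6,0,0,-2,0,0,-8.5],[0.6,0,0,-3,0,0,-8.5]]'; python3 -m jog '[[0.6,0,0,-1.5,0,0,-1.1],[0.6,0,0,-3,0,0,-1.1],[0.6,0,0,-3,0,0,-1.1]]'; python3 - <<'E'
from h import *
np.set_printoptions(precision=4,suppress=True)
o,p,d=shot("wrist"); C=cloud("wrist",o,d); print(o["ee_pos"],o["tcp_rot"])
for y in (-.1,-.08,-.03,-.02):
    s=(C[...,2]>.04)&(C[...,2]<.053)&(C[...,0]<.495)&(C[...,0]>.44)&(abs(C[...,1]-y)<.006)
    X=C[s]; print(y,len(X),np.percentile(X,[3,97],axis=0) if len(X) else "")
E
```

```text
time: 35.9
ee_pos: [0.4682, -0.0631, 0.2506]
tcp_rot: [-90.0, -0.0, 47.2]
wrist_force: [0.4, -0.0, 0.8]
opening: 0.0338
time: 36.4
ee_pos: [0.4677, -0.0638, 0.1728]
tcp_rot: [-90.0, 0.1, 4.6]
wrist_force: [1.2, -0.7, -0.7]
opening: 0.0341
time: 36.7
ee_pos: [0.4654, -0.0635, 0.0959]
tcp_rot: [-89.9, 0.4, -0.5]
wrist_force: [-0.3, -0.4, 0.4]
opening: 0.0341
[ 0.4654 -0.0635  0.0959] [-89.9455   0.418   -0.5156]
-0.1 324 [[ 0.4598 -0.1057  0.044 ]
 [ 0.471  -0.0943  0.049 ]]
-0.08 356 [[ 0.4601 -0.0856  0.0435]
 [ 0.4715 -0.0746  0.0491]]
-0.03 441 [[ 0.4614 -0.0357  0.0443]
 [ 0.4726 -0.0245  0.0491]]
-0.02 900 [[ 0.4621 -0.0253  0.0443]
 [ 0.4935 -0.0141  0.0493]]
```

```bash
python3 -m jog '[[0.6,0,0,-1.5,0,0,0],[0.6,0,0,-2.8,0,0,0],[0.6,0,0,-2.9,0,0,0]]'; python3 -m jog '[[1,0,0,0,0,0,0],[1,0,0,0,0,0,0],[1,0,0,0,0,0,0],[1,0,0,0,0,0,0]]' 60; python3 -m jog '[[1,0.2,0,0,0,0,0],[1,0.5,0,0,0,0,0],[1,0.9,0,0,0,0,0],[1,1.3,0,0,0,0,0],[1,1.7,0,0,0,0,0]]'
```

```text
time: 37.05
ee_pos: [0.4671, -0.0637, 0.0269]
tcp_rot: [-90.0, 0.2, -0.5]
wrist_force: [-0.5, 0.6, -0.2]
opening: 0.0342
time: 37.45
ee_pos: [0.469, -0.064, 0.0306]
tcp_rot: [-90.0, -0.2, -0.5]
wrist_force: [-4.5, -0.2, 8.2]
opening: 0.0098
time: 37.95
ee_pos: [0.5107, -0.0641, 0.0306]
tcp_rot: [-90.0, -0.0, -0.5]
wrist_force: [-11.2, 0.1, 12.7]
opening: 0.0095
```

```bash
python3 -m jog '[[1,0.4,0,0,0,0,0],[1,0.8,0,0,0,0,0],[1,1.2,0,0,0,0,0],[1,1.6,0,0,0,0,0],[1,2,0,0,0,0,0]]'; python3 -m jog '[[1,0.4,0,0,0,0,0],[1,0.8,0,0,0,0,0],[1,1.2,0,0,0,0,0],[1,1.6,0,0,0,0,0],[1,2,0,0,0,0,0]]'; python3 -m jog '[[1,0.4,0,0,0,0,0],[1,0.8,0,0,0,0,0],[1,1.2,0,0,0,0,0],[1,1.4,0,0,0,0,0],[1,1.5,0,0,0,0,0]]'
```

```text
time: 38.45
ee_pos: [0.5606, -0.0641, 0.0306]
tcp_rot: [-90.0, -0.0, -0.5]
wrist_force: [-11.3, -0.2, 10.7]
opening: 0.0093
time: 38.95
ee_pos: [0.6107, -0.064, 0.0307]
tcp_rot: [-90.0, -0.0, -0.5]
wrist_force: [-10.3, 0.8, 10.5]
opening: 0.0098
time: 39.45
ee_pos: [0.6483, -0.064, 0.0307]
tcp_rot: [-90.0, -0.0, -0.5]
wrist_force: [-10.2, 0.1, 10.6]
opening: 0.0097
```

```bash
python3 -m jog '[[1,0.1,0,0,0,0,0],[1,0.2,0,0,0,0,0],[1,0.3,0,0,0,0,0],[1,0.4,0,0,0,0,0]]'; python3 -m jog '[[1,0.1,0,0,0,0,0],[1,0.2,0,0,0,0,0],[1,0.25,0,0,0,0,0]]'
```

```text
time: 39.85
ee_pos: [0.657, -0.0639, 0.0307]
tcp_rot: [-90.0, 0.1, -0.5]
wrist_force: [-21.9, 1.2, 17.7]
opening: 0.0094
time: 40.15
ee_pos: [0.6577, -0.0632, 0.0306]
tcp_rot: [-89.9, 0.7, -0.5]
wrist_force: [-48.1, 4.7, 30.5]
opening: 0.0098
```

```bash
python3 -m jog '[[1,-0.25,0,0,0,0,0],[0.6,-0.3,0,0,0,0,0],[0.6,-0.3,0,0,0,0,0],[0.6,-0.3,0,0,0,0,0]]'; python3 -m jog '[[0.6,0,0,1,0,0,0],[0.6,0,0,3,0,0,0],[0.6,0,0,5,0,0,0],[0.6,-1.5,0,6.5,0,0,0],[0.6,-3,0,7.5,0,0,0]]'; python3 -m jog '[[0.6,-2,0,0,0,0,0],[0.6,-4,0,1,0,0,0],[0.6,-5,0,1,0,0,0],[0.6,-5,0,1,0,0,0],[0.6,-5,0,1,0,0,0]]'; python3 - <<'E'
from h import *
np.set_printoptions(precision=4,suppress=True)
for n in ["side","top"]:
    o,p,d=shot(n,n+"12"); C=cloud(n,o,d)
    def sel(x,y,z): return C[(C[...,0]>x[0])&(C[...,0]<x[1])&(C[...,1]>y[0])&(C[...,1]<y[1])&(C[...,2]>z[0])&(C[...,2]<z[1])]
    X=sel((.6,.675),(-.1,-.03),(.04,.053)); print(n,"handle x",np.percentile(X[:,0],[3,50,97]),len(X))
    X=sel((.5,.72),(.12,.31),(.215,.245)); print("rim",cv2.minAreaRect(X[:,:2].astype(np.float32)),np.median(X[:,2]))
    if n=="side": cv2.imwrite("pics/s12c.png",cv2.resize(p[110:450,220:520,::-1],None,fx=1.75,fy=1.75,interpolation=cv2.INTER_CUBIC))
print(o["wrist_force"])
E
```

```text
time: 40.55
ee_pos: [0.6574, -0.064, 0.0286]
tcp_rot: [-90.0, -0.1, -0.5]
wrist_force: [0.6, -0.9, -0.4]
opening: 0.0339
time: 41.05
ee_pos: [0.5822, -0.0639, 0.2175]
tcp_rot: [-90.0, -0.1, -0.5]
wrist_force: [-0.4, 0.5, 0.3]
opening: 0.0343
time: 41.55
ee_pos: [0.457, -0.064, 0.2412]
tcp_rot: [-90.0, -0.1, -0.5]
wrist_force: [-0.3, -0.0, 0.2]
opening: 0.0339
side handle x [0.6525 0.6574 0.6634] 104
rim ((0.6375634074211121, 0.2380450814962387), (0.11331243067979813, 0.19543185830116272), 55.144996643066406) 0.22342355876742837
top handle x [0.6534 0.6597 0.664 ] 71
rim ((0.6012110710144043, 0.2185787856578827), (0.16380465030670166, 0.17013642191886902), 89.47986602783203) 0.22489386366298397
[-0.7289  0.2541  0.2254]
```

View pics/s12c.png

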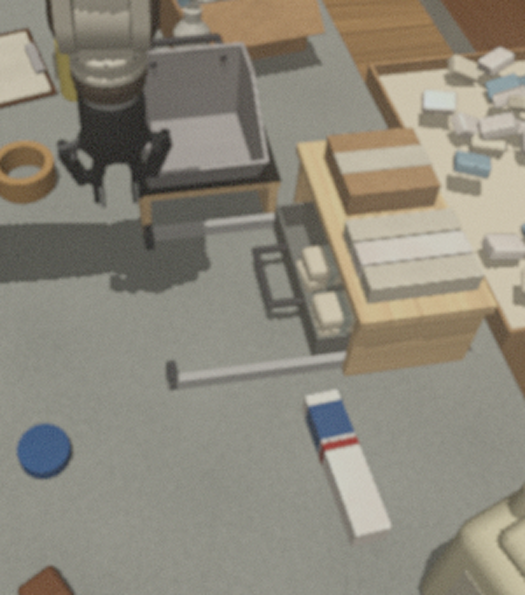

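```bash
python3 -c "
from workcell import bot
print(bot.job_done())"
```

```text
the job is handed in; nothing more can be done
None
```

The job is handed in at about 42 s of robot time, with no verdict reported. My last checks were good, but the bin slipped off its riser once on the way.

- **Tray out:** I pulled the tray until it met its stops, confirmed by about 30 N of contact force.
- **Pour:** I rocked the bin to about 95°, and all four of its bars ended up in the tray. The cameras showed them low and out of the bin while I held it there.
- **Bin slip:** on the way back the bin's front edge slid off the riser, and the bin hung from the gripper at about 50° of tilt. I lifted it about 30 mm and carried it back. The edge measured about 0.105 m high, under the 0.12 m limit. I then set it upright. It stands empty, about 7 mm from where it stood.
- **Loose bars:** I added the four off-white bars from the table to the tray. One lies flat on the tray floor and three are stacked on other bars, with the highest top at about 62 mm. I left the brown look-alike alone.
- **Tray home:** I pushed the tray until it met the back panel, at about 48 N. The handle measured 0.192 m further in than when fully out, which matches home at 0.192 m.
- **Last look:** the tin, tape roll and toothpaste carton look undisturbed. I did not re-measure the bystanders, and the arm hid most of the pump bottles. The gripper is clear of everything. In the last picture the shelf hides most of the tray, so I could see only two of the eight bars; I counted all eight just before sliding it in.
- **Disagreement:** the final side-camera fit of the bin rim was spoiled by the gripper in front of it. The top camera's fit agreed with the earlier upright measurement.

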